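Book washed gearbox parts into the kit tray and tally them

TASK

Book the washed gearbox parts in: open the booking by taking the hand code reader from its cradle, holding its window still about 8 cm in front of the barcode on the job card, square to it, for two to three seconds, and laying it back in its cradle. Then lay every washed part that is there (ball bearing, oil pipe, small dog gear, shift link) flat on the floor of the blue kit tray, none on top of another, and press the lever of the stroke counter fully down and let it come right up once for each of these parts, so that its dial ends on exactly their number. When all are in and counted, close the booking by reading the barcode once more in the same way and put the reader back in its cradle; leave the ring gear, the paste tin and the brass drift where they are.

Things in the scene. Friction and masses are not known exactly. Their poses are not given: they have to be found in the camera images.
- reader_mid (a point): Centre of the loose hand code reader, a straight grey baton of rounded-square section, 165 x 30 (across) x 28 mm (high), 0.16 kg, black at both ends, ribbed grip round the middle. Its own x axis runs along it towards the window end, z up. At the start it lies level in its cradle, centre 48 mm above the bench; grip it across (y, 30 mm wide) at its middle, between the two saddles.
- reader_lens (a point): Middle of the reader's window, in its front end face, 82.5 mm ahead of reader_mid along x. It reads straight ahead along x, from 60 to 150 mm away.
- cradle_seat (a point): Where reader_mid lies when the reader rests in its cradle, 48 mm above the bench; x along the cradle, z up. The fixed black cradle has an 8 mm base and two saddles at x = -56 and +56 mm, 16 mm long, floor 34 mm above the bench, cheeks 36 mm apart, flared to 50 mm at their tops, 60 mm above the bench. Free between the saddles. Either way round will do.
- job_code (a point): Middle of the barcode (58 mm wide, 26 mm high) on the white job card, 115 mm above the bench. The card, 92 x 100 mm, stands upright on a clip at the far rim of the white tray full of old gears (these reach up to 70 mm); behind it is a casing 0.22 m high. The code looks along this point's -x axis, towards the robot's side; y is level along the card, z up.
- tally: The fixed stroke counter: a grey drum 96 mm across, 40 mm deep (x), its axis 78 mm above the bench, its top at 126 mm, on a base plate. Origin under the middle of the drum. The white dial faces its -x (towards the robot); the lever comes out of its -y side (right, seen from the robot).
- tally_pad (a point): Top of the red ribbed pad (30 x 28 mm) at the end of the stroke counter's lever, about 104 mm to the counter's -y from the dial axis; it moves with the lever: 109 mm above the bench at rest, 68 mm when fully down, nearly straight. Press it from above with closed fingers.
- tally_lever (a joint): Angle of the counter's lever: 0 = up at rest, 0.384 rad = fully down on its stop. A spring returns it: about 2 N at the pad to start, 3.5 N at the bottom.
- tally_dial (a joint): Angle of the counter's red hand, clockwise seen from the robot; 0 at the start, hand pointing straight up. 20 divisions: each full stroke of the lever moves it one division, 0.314 rad, by a ratchet, and it cannot be turned back. A stroke counts only when the lever goes fully down after coming right up; a partial stroke moves the hand part of a division, and the next full stroke completes that same division.
- kit_floor (a point): Centre of the floor of the fixed blue kit tray, 4 mm above the bench; x and y along its sides, z up. Inside it measures 220 mm (x) by 196 mm (y); walls 4 mm, rim 40 mm above the bench, with an outward lip to 244 x 216 mm.
- bearing_72_mid (a point): Absent in some starts. Centre of a loose ball bearing, 70 mm across, 23 mm high, 0.48 kg, lying flat on the bench; z = its axis. Grip across the outer ring, in any direction.
- oil_pipe_mid (a point): Absent in some starts. Middle of a loose bent oil pipe, 126 mm long along its own y, 0.24 kg, lying flat; this point is 11.5 mm above what it lies on. The tube is 16 mm thick here (across x) and 17 mm high; a flange 40 mm wide (x) and 23 mm high with a red gasket ends it at y = -58 mm, and it bends towards -x at y = +55 mm. Grip the tube across x.
- sprocket_small_mid (a point): Absent in some starts. Centre of a loose small toothed dog gear, 53 mm across, 21 mm high, 0.21 kg, lying flat; z = its axis. Grip across the teeth, in any direction.
- shift_link_mid (a point): Absent in some starts. Centre of a loose shift link, a bar with ball ends, 78 mm long along its own y, 19 mm wide (x), 11 mm high, 0.09 kg, lying flat. Grip across x.
- ring_wheel: Bystander: toothed ring gear, 85 mm across, 19 mm high; origin at the centre of its underside.
- paste_tin: Bystander: tin 67 mm across, 43 mm high; origin at the centre of its underside.
- drift_punch: Bystander: brass drift, a rod 145 mm long along its own y, 14 mm thick; origin on its underside.

How it is judged:
On the way, in this order (a step that is already met when the one before it is completed fails the run):
1. opening: nothing counted yet, the reader's window faces the barcode, 50 to 160 mm away and within 0.4 rad of square, its beam on the code (within 22 mm sideways and 15 mm in height), kept so for 1.5 s (x of job_code in the frame of reader_lens between 0.05 and 0.16 m and y of job_code in the frame of reader_lens between -0.022 and 0.022 m and z of job_code in the frame of reader_lens between -0.015 and 0.015 m and angle between the x axis of reader_lens and the x axis of job_code, either way round below 0.4 rad and value of joint tally_dial below 0.15 rad), for 1.5 s.
2. the reader lies in its cradle again, nothing counted yet (distance between reader_mid and cradle_seat below 0.012 m and z of reader_mid in the frame of cradle_seat below 0.006 m and angle between the x axis of reader_mid and the x axis of cradle_seat, either way round below 0.12 rad and value of joint tally_dial below 0.15 rad), for 0.2 s.
3. closing: with every part flat in the kit tray and the counter at their number, the reader is held on the barcode again for 1.5 s, as before (x of job_code in the frame of reader_lens between 0.05 and 0.16 m and y of job_code in the frame of reader_lens between -0.022 and 0.022 m and z of job_code in the frame of reader_lens between -0.015 and 0.015 m and angle between the x axis of reader_lens and the x axis of job_code, either way round below 0.4 rad and x of bearing_72_mid in the frame of kit_floor between -0.105 and 0.105 m and y of bearing_72_mid in the frame of kit_floor between -0.092 and 0.092 m and z of each of bearing_72_mid, oil_pipe_mid in the frame of kit_floor below 0.0195 m and angle between each of bearing_72_mid, oil_pipe_mid, sprocket_small_mid, shift_link_mid's own z axis and vertical below 0.15 rad and x of oil_pipe_mid in the frame of kit_floor between -0.105 and 0.105 m and y of oil_pipe_mid in the frame of kit_floor between -0.092 and 0.092 m and x of sprocket_small_mid in the frame of kit_floor between -0.105 and 0.105 m and y of sprocket_small_mid in the frame of kit_floor between -0.092 and 0.092 m and z of sprocket_small_mid in the frame of kit_floor below 0.0185 m and x of shift_link_mid in the frame of kit_floor between -0.105 and 0.105 m and y of shift_link_mid in the frame of kit_floor between -0.092 and 0.092 m and z of shift_link_mid in the frame of kit_floor below 0.0135 m and (((height (world z) of bearing_72_mid above -5 m or height (world z) of kit_floor above 5 m) and (height (world z) of oil_pipe_mid above -5 m or height (world z) of kit_floor above 5 m) and (height (world z) of sprocket_small_mid above -5 m or height (world z) of kit_floor above 5 m) and (height (world z) of shift_link_mid below -5 m and height (world z) of kit_floor below 5 m) and value of joint tally_dial between 0.842 and 1.042 rad) or ((height (world z) of bearing_72_mid above -5 m or height (world z) of kit_floor above 5 m) and (height (world z) of oil_pipe_mid above -5 m or height (world z) of kit_floor above 5 m) and (height (world z) of sprocket_small_mid below -5 m and height (world z) of kit_floor below 5 m) and (height (world z) of shift_link_mid above -5 m or height (world z) of kit_floor above 5 m) and value of joint tally_dial between 0.842 and 1.042 rad) or ((height (world z) of bearing_72_mid above -5 m or height (world z) of kit_floor above 5 m) and (height (world z) of oil_pipe_mid below -5 m and height (world z) of kit_floor below 5 m) and (height (world z) of sprocket_small_mid above -5 m or height (world z) of kit_floor above 5 m) and (height (world z) of shift_link_mid above -5 m or height (world z) of kit_floor above 5 m) and value of joint tally_dial between 0.842 and 1.042 rad) or ((height (world z) of bearing_72_mid below -5 m and height (world z) of kit_floor below 5 m) and (height (world z) of oil_pipe_mid above -5 m or height (world z) of kit_floor above 5 m) and (height (world z) of sprocket_small_mid above -5 m or height (world z) of kit_floor above 5 m) and (height (world z) of shift_link_mid above -5 m or height (world z) of kit_floor above 5 m) and value of joint tally_dial between 0.842 and 1.042 rad) or ((height (world z) of bearing_72_mid above -5 m or height (world z) of kit_floor above 5 m) and (height (world z) of oil_pipe_mid above -5 m or height (world z) of kit_floor above 5 m) and (height (world z) of sprocket_small_mid above -5 m or height (world z) of kit_floor above 5 m) and (height (world z) of shift_link_mid above -5 m or height (world z) of kit_floor above 5 m) and value of joint tally_dial between 1.157 and 1.357 rad))), for 1.5 s.
At the end, for the whole second after the job is handed in: Every part that is there lies flat (0.15 rad) on the kit tray's floor (at most 8 mm above it), its centre inside; the hand stands at as many divisions as there are parts (0.1 rad), the lever up; the reader lies in its cradle (centre within 12 mm, 0.12 rad) (x of bearing_72_mid in the frame of kit_floor between -0.105 and 0.105 m and y of bearing_72_mid in the frame of kit_floor between -0.092 and 0.092 m and z of each of bearing_72_mid, oil_pipe_mid in the frame of kit_floor below 0.0195 m and angle between each of bearing_72_mid, oil_pipe_mid, sprocket_small_mid, shift_link_mid's own z axis and vertical below 0.15 rad and x of oil_pipe_mid in the frame of kit_floor between -0.105 and 0.105 m and y of oil_pipe_mid in the frame of kit_floor between -0.092 and 0.092 m and x of sprocket_small_mid in the frame of kit_floor between -0.105 and 0.105 m and y of sprocket_small_mid in the frame of kit_floor between -0.092 and 0.092 m and z of sprocket_small_mid in the frame of kit_floor below 0.0185 m and x of shift_link_mid in the frame of kit_floor between -0.105 and 0.105 m and y of shift_link_mid in the frame of kit_floor between -0.092 and 0.092 m and z of shift_link_mid in the frame of kit_floor below 0.0135 m and distance between reader_mid and cradle_seat below 0.012 m and z of reader_mid in the frame of cradle_seat below 0.006 m and angle between the x axis of reader_mid and the x axis of cradle_seat, either way round below 0.12 rad and value of joint tally_lever below 0.06 rad and (((height (world z) of bearing_72_mid above -5 m or height (world z) of kit_floor above 5 m) and (height (world z) of oil_pipe_mid above -5 m or height (world z) of kit_floor above 5 m) and (height (world z) of sprocket_small_mid above -5 m or height (world z) of kit_floor above 5 m) and (height (world z) of shift_link_mid below -5 m and height (world z) of kit_floor below 5 m) and value of joint tally_dial between 0.842 and 1.042 rad) or ((height (world z) of bearing_72_mid above -5 m or height (world z) of kit_floor above 5 m) and (height (world z) of oil_pipe_mid above -5 m or height (world z) of kit_floor above 5 m) and (height (world z) of sprocket_small_mid below -5 m and height (world z) of kit_floor below 5 m) and (height (world z) of shift_link_mid above -5 m or height (world z) of kit_floor above 5 m) and value of joint tally_dial between 0.842 and 1.042 rad) or ((height (world z) of bearing_72_mid above -5 m or height (world z) of kit_floor above 5 m) and (height (world z) of oil_pipe_mid below -5 m and height (world z) of kit_floor below 5 m) and (height (world z) of sprocket_small_mid above -5 m or height (world z) of kit_floor above 5 m) and (height (world z) of shift_link_mid above -5 m or height (world z) of kit_floor above 5 m) and value of joint tally_dial between 0.842 and 1.042 rad) or ((height (world z) of bearing_72_mid below -5 m and height (world z) of kit_floor below 5 m) and (height (world z) of oil_pipe_mid above -5 m or height (world z) of kit_floor above 5 m) and (height (world z) of sprocket_small_mid above -5 m or height (world z) of kit_floor above 5 m) and (height (world z) of shift_link_mid above -5 m or height (world z) of kit_floor above 5 m) and value of joint tally_dial between 0.842 and 1.042 rad) or ((height (world z) of bearing_72_mid above -5 m or height (world z) of kit_floor above 5 m) and (height (world z) of oil_pipe_mid above -5 m or height (world z) of kit_floor above 5 m) and (height (world z) of sprocket_small_mid above -5 m or height (world z) of kit_floor above 5 m) and (height (world z) of shift_link_mid above -5 m or height (world z) of kit_floor above 5 m) and value of joint tally_dial between 1.157 and 1.357 rad))); the robot touches nothing.
It fails at once if the ring gear is moved by more than 30 mm (distance of ring_wheel from where it was at the start of the episode above 0.03 m).
It fails at once if the paste tin is moved by more than 30 mm (distance of paste_tin from where it was at the start of the episode above 0.03 m).
It fails at once if the brass drift is moved by more than 30 mm (distance of drift_punch from where it was at the start of the episode above 0.03 m).
Of bearing_72, oil_pipe, sprocket_small, shift_link only 3 to 4 are there at a start; the rules pass over those that are not, and their reading is None.
At some moment in a run one of bearing_72, oil_pipe, sprocket_small, shift_link may be knocked a few centimetres aside while the robot is not near it.
It also fails if it takes over 210 s, if anything falls off the work surface, if the arm or the gripper's body presses on something with over 40 N, if the wrist force passes 120 N, or if a joint passes its speed limit or range.

ROBOT

A 6-joint arm with a two-finger parallel gripper is mounted at the origin on a cart in front of the work surface, level with it; the furniture and walls round the work are solid. World frame = base frame: x ahead of the robot, y to its left, z up, the work surface at z = 0. Lengths are in m, angles in rad, forces in N, time in s.
With the tool pointing down it reaches from about 0.35 to 0.975 m from the base axis. Payload 4.9 kg.
Tool frame: the origin (TCP) lies on the mounting face of the last link; the fingertips stand 173 mm ahead of it and the grasp point (between the pads) lies arm.hold_point_z ahead of it (arm.hold_point_z is the distance from the TCP to the grasp point, in m); z points along the fingers, x is the direction in which the jaws open and shut, and the axes are right-handed (so a half turn about z gives the same grasp; the last joint's range is limited). The gripper opens to 85 mm and grips with 20 to 120 N. Pads are 22 mm wide; open, the fingers measure 114 mm over their backs; the gripper's body (76 mm by 85 mm) begins 54 mm behind the grasp point. The pads swing forward as they close: fully open they stand 13 mm farther back than shut.
Start: joints at [1.084, 0.053, 1.613, -0, 1.476, -0.119], TCP at [0.225, 0.583, 0.405] pointing down, gripper open.
Joint ranges: [-3.01, 3.01], [-1.01, 2.22], [0.06, 2.58], [-1.02, 4.17], [0.09, 2.62], [-3.14, 3.14]. Speed limits (rad/s): [2.57, 2.57, 3.14, 3.14, 3.14, 3.14].

INTERFACE

Orientations are given as a rotation vector (axis times angle).
In Python, from cell import arm gives the robot as it stands.
- The arm moves only by the tool apply_moves, never from a script. Its argument "steps" is a list that holds one entry, the list of rows, each a list of 4 numbers: the shift along the world's x, y, z normalised to -1 to 1, where 1 is 15 cm, then the turn about the world's z normalised to -1 to 1, where 1 is pi rad. In form: [[[tx, ty, tz, spin], ...]]. A call has 1 to 10 rows; each row is the pose to reach, as a shift and turn from the pose commanded when the call began, turning the shorter way round; what a row does not reach only later rows make up. A row lasts 1/12 s, in which the tool goes at most 41.7 mm and 7.16 degrees, less where a joint would pass 70% of its speed; a pose out of reach is approached as far as the arm can. A call with a number of a shift or a turn outside -1 to 1 is refused whole. A call with a gripper value outside its range is refused whole. "grip" is the closure, from 0 (fully open) to 1 (shut), set as the call begins (left out, the last holds). The fingers move at their own pace and stop on an object; the grip force is fixed at half the most. Time passes only in rows, so rows that repeat a pose let the fingers close. It gives the time, the measured TCP pose, the force and the opening at its end, in the units of the state.
- arm.get_obs(): the state, without advancing time (a new reading comes with each control period).
- arm.read_camera(name): name is "side" or "top"; returns the picture (420x560x3 uint8, blue, green, red); there is no depth.
- arm.camera_model(name): a dict with "fx", "fy", "cx", "cy" (pixels), "extrinsics" (4x4, takes a point from world to camera coordinates). Camera axes: x right, y down, z forward; pixel columns grow to the right and rows downward; lengths in m; the calibration is good to about 2 mm. A picture is of the moment at which its call begins. camera_model takes no time and is no camera call.
- arm.hand_in(): hands the job in, once; it reports no verdict.
Trained networks look in the newest picture that a camera, given by its name, has taken for a name from the list of things; names that differ only in an ending like _2 or _b are one class to them, and where a whole thing is asked for, a point or a joint stands for the part that bears it (a point fixed in the world has none). Each returns a list of dicts, best first, with "p" (0 to 1); they miss things now and then, are a little off and sometimes report something else, mostly with a low value. They report only what shows in the picture. A call takes as long as a camera call.
- arm.recognise(camera, label): "pixel" ([column, row] in pixels, amid what is visible of it).
- arm.regions_of(camera, label): "pixels" (420x560 bool, what is visible of it) and "pixel" ([column, row] in pixels, amid what is visible of it).
- arm.mark_of(camera, label): "pixel" ([column, row] in pixels: a listed point, or the origin of a listed thing).
The state is a dict: "t": time; "qpos": joint angles; "dq": joint speeds; "joint_torque": joint torques, N m; "ee_pos": TCP position; "orientation": TCP orientation; "force": force on the tool from outside, world axes, zero at the start; "wrist_torque": the same for the moment, N m; "finger_gap": finger opening in m.
Only numpy, scipy, OpenCV 4.12 (cv2) and the standard library are available. Lean on these libraries where they do the work, as an engineer would, in place of code of your own. Each camera call takes 0.05 s, during which the arm holds its last target.

## Working session

There is one attempt and no reset: what is moved stays moved. The work goes in short steps, Python scripts to look and compute and a tool call to move; the robot and the scene stay as the last step left them, time stands still between calls to the robot, and variables do not carry over. Pictures are saved under pics/ and viewed, and the job is handed in when it is done.

Besides the shell and the picture viewer there is one more tool, called after ">>>" as name([rows], argument=value, ...), one row to a line, values as JSON. apply_moves: Moves the arm, as the interface text tells. Scaled input: -1 to 1 covers 15 cm each way for a shift and pi rad each way for a turn. Its arguments: {"type":"object","properties":{"steps":{"type":"array"},"grip":{"type":"number"}},"required":["steps"]}

```bash
ls -la; mkdir -p pics
cat > h.py <<'E'
import numpy as np, cv2, json
from cell import arm
def snap(cam,name):
    im=np.asarray(arm.read_camera(cam)); cv2.imwrite('pics/%s.png'%name,im); return im
def proj(cam,P):
    m=arm.camera_model(cam);E=np.array(m['extrinsics']);P=np.atleast_2d(P)
    c=P@E[:3,:3].T+E[:3,3]; return np.c_[m['fx']*c[:,0]/c[:,2]+m['cx'],m['fy']*c[:,1]/c[:,2]+m['cy']]
def ray(cam,px):
    m=arm.camera_model(cam);E=np.array(m['extrinsics']);d=np.array([(px[0]-m['cx'])/m['fx'],(px[1]-m['cy'])/m['fy'],1.])
    R=E[:3,:3]; return -R.T@E[:3,3], R.T@d
def atz(cam,px,z):
    o,d=ray(cam,px); return o+d*(z-o[2])/d[2]
def tri(p1,p2,c1='top',c2='side'):
    o1,d1=ray(c1,p1);o2,d2=ray(c2,p2);A=np.c_[d1,-d2];s=np.linalg.lstsq(A,o2-o1,rcond=None)[0]
    a=o1+d1*s[0];b=o2+d2*s[1];return (a+b)/2,np.linalg.norm(a-b)
E
python3 - <<'E'
from h import *
print(arm.get_obs(), arm.hold_point_z)
for c in('top','side'):
    snap(c,c+'0'); m=arm.camera_model(c); E=np.array(m['extrinsics']); print(c,m['fx'],m['fy'],m['cx'],m['cy'],-E[:3,:3].T@E[:3,3],E[2,:3])
E
```

```text
total 12
drwxr-xr-x  3 agent agent 4096 Dec  7 10:19 .
drwxr-xr-x 23 root  root  4096 Dec  7 10:19 ..
drwxr-xr-x  2 agent agent 4096 Dec  7 10:19 pics
{'t': 0.0, 'qpos': array([ 1.08398132e+00,  5.33668612e-02,  1.61429814e+00,  1.00809644e-05,
        1.47601230e+00, -1.18990477e-01]), 'dq': array([-0.00229453, -0.00070291, -0.00063211,  0.00046297,  0.00123184,
        0.00026802]), 'joint_torque': array([ 2.38701623e-04, -3.93666637e+01, -3.70184469e+01,  5.51233597e-05,
        6.80884783e-03, -2.90797334e-05]), 'ee_pos': array([0.22460764, 0.58295787, 0.40345397]), 'orientation': array([ 2.58943922,  1.7771831 , -0.00290717]), 'force': array([-0.748045  , -0.5555502 ,  0.00988345]), 'wrist_torque': array([ 0.01292014,  0.04719634, -0.02483089]), 'finger_gap': 0.08547460287471} 0.1547
top 475.0894982415091 475.0894982415091 281.56756372701363 210.66059410162066 [ 0.30592801 -0.09024075  1.54127488] [ 0.18304448 -0.00358631 -0.98309809]
side 464.73922944378523 464.73922944378523 272.8799672811658 214.10958756994532 [ 0.52858026 -1.44841388  0.83672433] [ 0.00952904  0.87972856 -0.47538074]
```

View pics/top0.png

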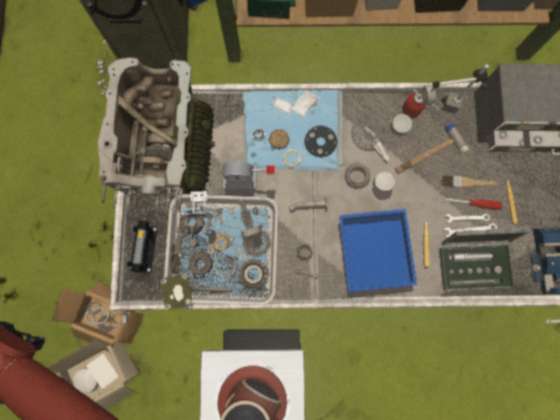

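View pics/side0.png

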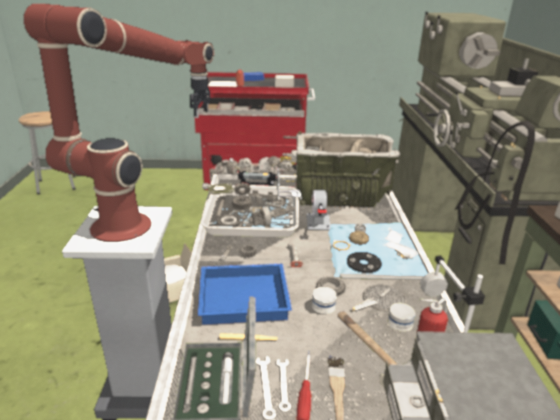

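Run:
```python
from h import *
Z=dict(reader_mid=.048,reader_lens=.048,cradle_seat=.048,job_code=.115,tally=0,tally_pad=.109,kit_floor=.004,bearing_72_mid=.0115,oil_pipe_mid=.0115,sprocket_small_mid=.0105,shift_link_mid=.0055,ring_wheel=0,paste_tin=0,drift_punch=0)
for n,z in Z.items():
    for c in('top','side'):
        r=arm.mark_of(c,n)
        print(n,c,[(round(x['p'],2),np.round(x['pixel'],1).tolist(),np.round(atz(c,x['pixel'],z),3).tolist()) for x in r[:2]])
print(arm.get_obs()['t'])
```

```text
reader_mid top [(0.75, [140.1, 247.1], [0.472, 0.351, 0.048])]
reader_mid side [(0.68, [256.8, 174.3], [0.478, 0.365, 0.048])]
reader_lens top [(0.76, [143.6, 218.9], [0.562, 0.344, 0.048])]
reader_lens side [(0.5, [273.5, 176.2], [0.548, 0.347, 0.048])]
cradle_seat top [(0.81, [137.3, 247.1], [0.472, 0.36, 0.048])]
cradle_seat side [(0.42, [256.3, 176.6], [0.476, 0.341, 0.048]), (0.38, [225.6, 252.8], [0.397, -0.243, 0.048])]
job_code top [(0.84, [196.1, 217.4], [0.553, 0.165, 0.115])]
job_code side [(0.51, [316.4, 221.2], [0.681, -0.158, 0.115]), (0.42, [275.5, 178.9], [0.554, 0.169, 0.115])]
tally top [(0.86, [240.6, 181.0], [0.695, 0.04, 0.0])]
tally side [(0.96, [317.3, 221.3], [0.709, 0.047, 0.0])]
tally_pad top [(0.67, [267.8, 169.7], [0.703, -0.054, 0.109])]
tally_pad side [(0.59, [320.9, 208.9], [0.705, -0.062, 0.109])]
kit_floor top [(0.73, [371.6, 248.7], [0.464, -0.387, 0.004]), (0.48, [306.6, 251.8], [0.456, -0.175, 0.004])]
kit_floor side [(0.83, [244.0, 298.1], [0.462, -0.407, 0.004]), (0.18, [315.2, 221.2], [0.701, 0.041, 0.004])]
bearing_72_mid top []
bearing_72_mid 
[... 323 characters left out ...]
ide [(0.75, [275.6, 176.0], [0.559, 0.434, 0.01]), (0.68, [246.8, 251.2], [0.459, -0.175, 0.01])]
shift_link_mid top [(0.6, [305.0, 269.7], [0.398, -0.169, 0.006])]
shift_link_mid side [(0.63, [224.8, 252.4], [0.387, -0.175, 0.005])]
ring_wheel top [(0.51, [356.8, 175.9], [0.709, -0.349, 0.0])]
ring_wheel side [(0.5, [330.8, 286.6], [0.714, -0.346, 0.0])]
paste_tin top [(0.92, [382.8, 182.6], [0.685, -0.435, 0.0])]
paste_tin side [(0.74, [325.5, 307.9], [0.688, -0.443, 0.0])]
drift_punch top [(0.68, [138.6, 249.6], [0.469, 0.37, 0.0]), (0.48, [423.4, 246.9], [0.468, -0.556, 0.0])]
drift_punch side [(0.55, [249.9, 340.0], [0.485, -0.568, 0.0]), (0.49, [273.5, 180.5], [0.549, 0.409, 0.0])]
1.5
```

The top view shows the reader at (140,247), the card at (197,200), the counter at (240,178), the oil pipe at (309,206), the gear at (306,252), the link at (305,272), and the tray at (377,250). No bearing stands out, so I'll zoom in.

Run:
```python
import cv2
a=cv2.imread('pics/top0.png')
def z(im,x0,y0,x1,y1,k,n): cv2.imwrite('pics/'+n+'.png',cv2.resize(im[y0:y1,x0:x1],None,fx=k,fy=k,interpolation=cv2.INTER_CUBIC))
z(a,100,80,300,230,4,'z1');z(a,100,170,300,320,4,'z2');z(a,270,80,470,230,4,'z3');z(a,270,170,470,320,4,'z4')
b=cv2.imread('pics/side0.png'); z(b,190,150,390,300,4,'z5')
```

```text
(no output)
```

View pics/z2.png

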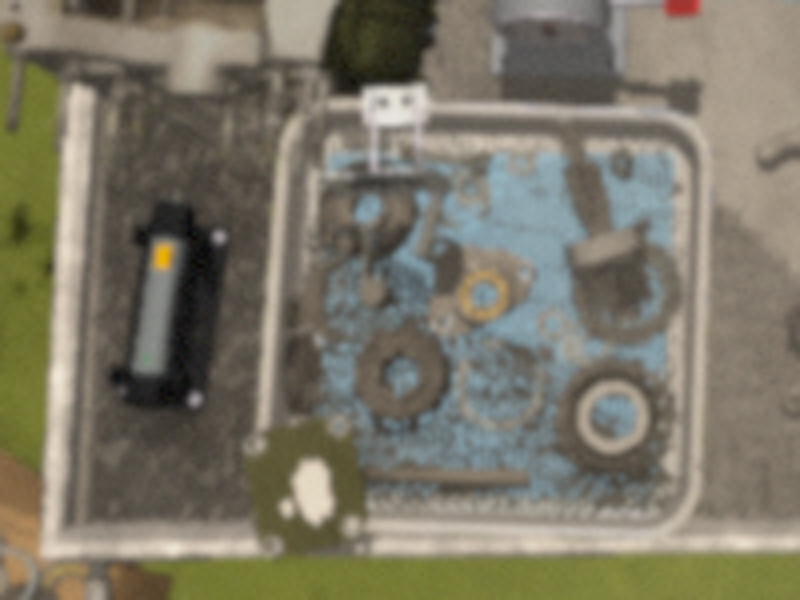

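View pics/z3.png

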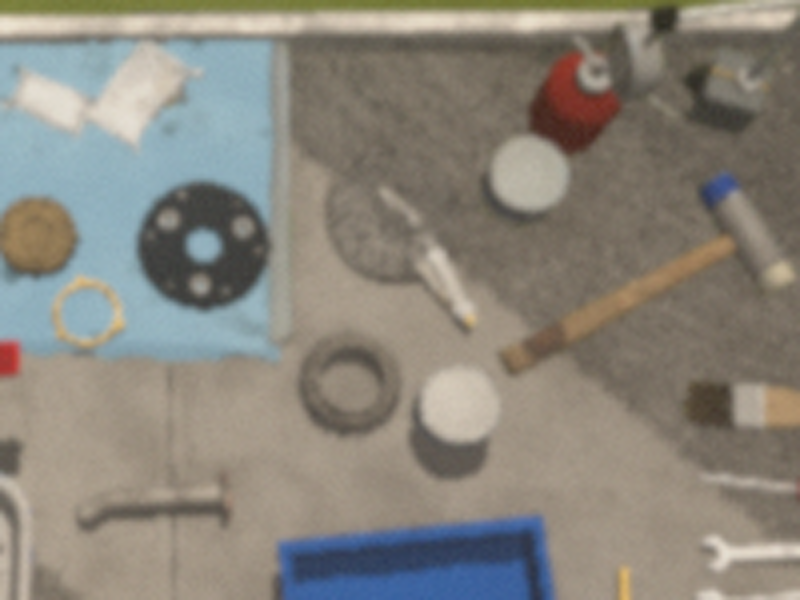

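View pics/z4.png

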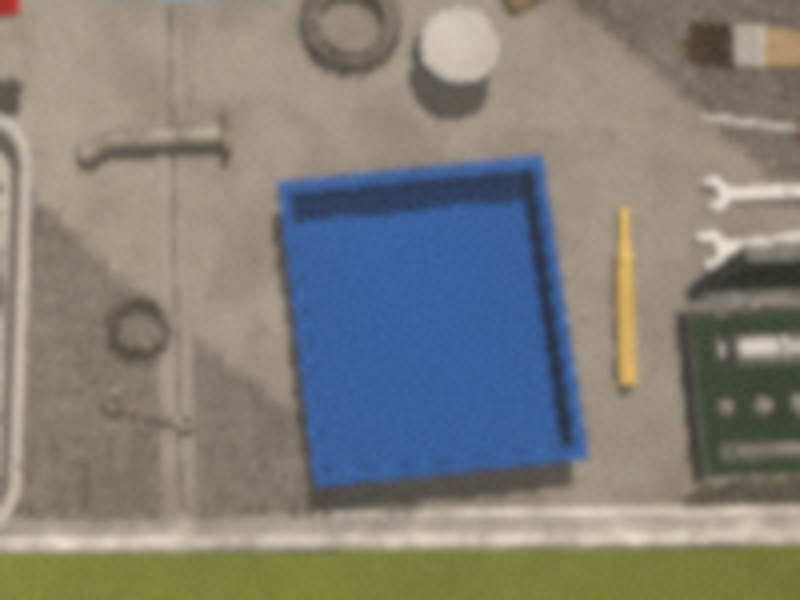

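View pics/z1.png

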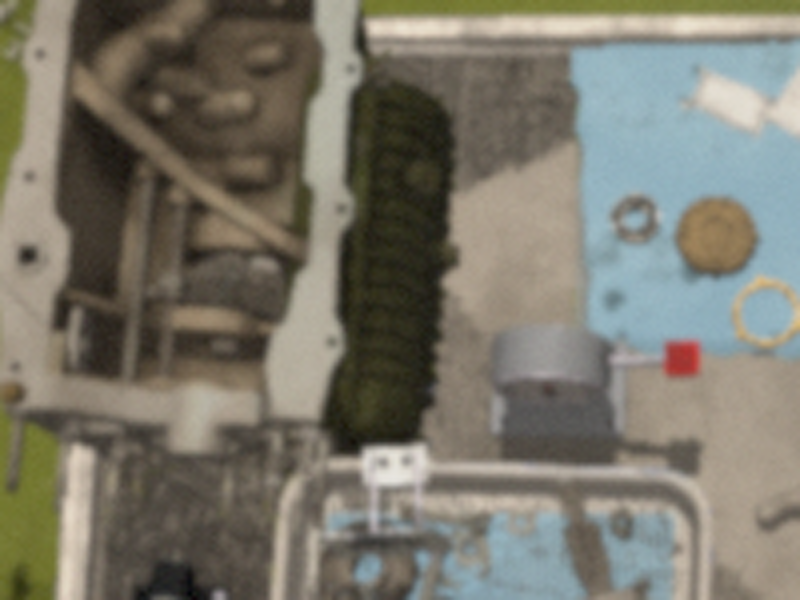

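View pics/z5.png

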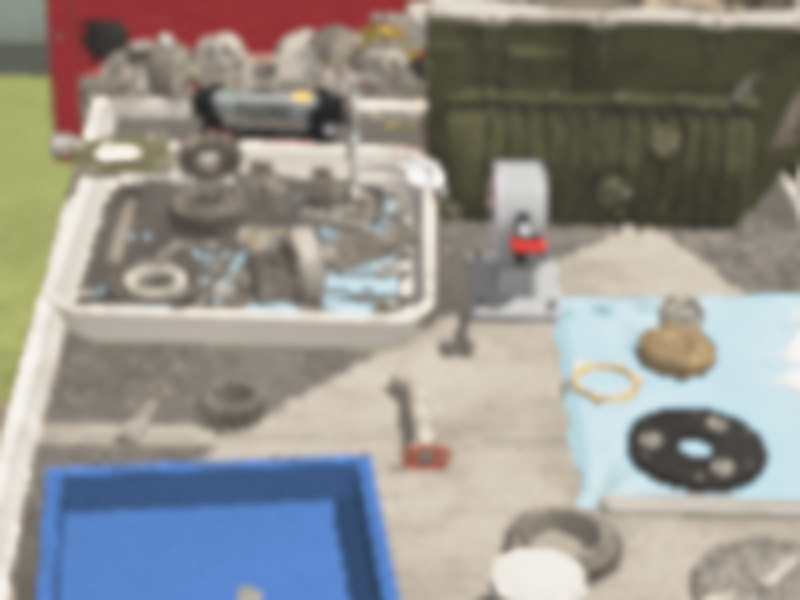

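The bearing appears to be absent: the only loose ring is about 83 mm across, which makes it the ring gear. Next I'll measure more finely.

Run:
```python
from h import *
t=snap('top','top1'); s=snap('side','side1')
def ax(m):
    ys,xs=np.nonzero(m); p=np.c_[xs,ys].astype(np.float32); r=cv2.minAreaRect(p); return r
for n,z in [('reader_mid',.055),('job_code',.115),('bearing_72_mid',.02),('oil_pipe_mid',.015),('sprocket_small_mid',.018),('shift_link_mid',.009),('ring_wheel',.019)]:
    for c in('top','side'):
        for r in arm.regions_of(c,n)[:2]:
            m=np.asarray(r['pixels']); 
            if m.sum()<5: continue
            b=ax(m); w=np.array([atz(c,q,z)[:2] for q in cv2.boxPoints(b)])
            print(n,c,round(r['p'],2),int(m.sum()),np.round(r['pixel'],1),'ctr',np.round(atz(c,b[0],z),3),'edges',np.round(w[1]-w[0],3),np.round(w[2]-w[1],3))
P,e=tri([196.1,217.4],[275.5,178.9]);print('job',P,e)
P,e=tri([140.1,247.1],[256.8,174.3]);print('reader',P,e)
P,e=tri([143.6,218.9],[273.5,176.2]);print('lens',P,e)
P,e=tri([267.8,169.7],[320.9,208.9]);print('pad',P,e)
print(arm.get_obs()['t'])
def z(im,x0,y0,x1,y1,k,n): cv2.imwrite('pics/'+n+'.png',cv2.resize(im[y0:y1,x0:x1],None,fx=k,fy=k,interpolation=cv2.INTER_CUBIC))
z(t,165,190,245,250,10,'z6'); z(s,240,150,320,210,10,'z7')
```

```text
reader_mid top 0.78 478 [139.8 247.4] ctr [0.476 0.352 0.055] edges [ 0.161 -0.016] [-0.005 -0.032]
reader_mid side 0.8 156 [251.3 178.4] ctr [0.474 0.33  0.055] edges [-0.001  0.06 ] [ 0.157 -0.038]
job_code top 0.96 435 [197.5 212.4] ctr [0.59  0.167 0.115] edges [ 0.009 -0.1  ] [-0.087 -0.01 ]
job_code side 0.47 93 [289.1 191.8] ctr [0.588 0.068 0.115] edges [0.027 0.093] [ 0.083 -0.145]
bearing_72_mid top 0.46 179 [423.2 247.5] ctr [ 0.472 -0.559  0.02 ] edges [-0.    -0.013] [-0.135  0.009]
bearing_72_mid side 0.72 76 [292.8 188.7] ctr [0.596 0.266 0.02 ] edges [0.029 0.101] [ 0.09  -0.149]
bearing_72_mid side 0.27 687 [315.7 214.2] ctr [0.713 0.095 0.02 ] edges [0.094 0.002] [-0.035 -0.316]
oil_pipe_mid top 0.54 221 [307.8 203.2] ctr [ 0.61  -0.182  0.015] edges [ 0.006 -0.125] [-0.03  -0.001]
oil_pipe_mid top 0.35 101 [304.3 270.8] ctr [ 0.392 -0.172  0.015] edges [ 0.016 -0.004] [-0.018 -0.07 ]
oil_pipe_mid side 0.63 168 [294.5 263. ] ctr [ 0.615 -0.21   0.015] edges [0.037 0.004] [-0.004 -0.134]
sprocket_small_mid top 0.66 79 [302.7 246.6] ctr [ 0.462 -0.166  0.018] edges [-
[... 321 characters left out ...]
ges [0.049 0.001] [ 0.002 -0.071]
shift_link_mid top 0.41 148 [306.5 272. ] ctr [ 0.39  -0.175  0.009] edges [ 0.021 -0.007] [-0.024 -0.071]
ring_wheel top 0.51 308 [361.  171.1] ctr [ 0.708 -0.35   0.019] edges [ 0.078 -0.003] [-0.001 -0.08 ]
ring_wheel side 0.76 254 [333.5 284.6] ctr [ 0.712 -0.36   0.019] edges [0.023 0.071] [ 0.072 -0.051]
ring_wheel side 0.57 563 [328.7 302.2] ctr [ 0.684 -0.432  0.019] edges [0.069 0.001] [-0.014 -0.113]
job [0.5536202  0.16474868 0.11669704] 0.001082009802325265
reader [0.47473192 0.34997641 0.05386039] 0.0069535249335214416
lens [0.55476062 0.34226656 0.05130697] 0.013016892527216925
pad [ 0.70527872 -0.0538329   0.10450646] 0.0021886607133068314
2.3
```

View pics/z6.png

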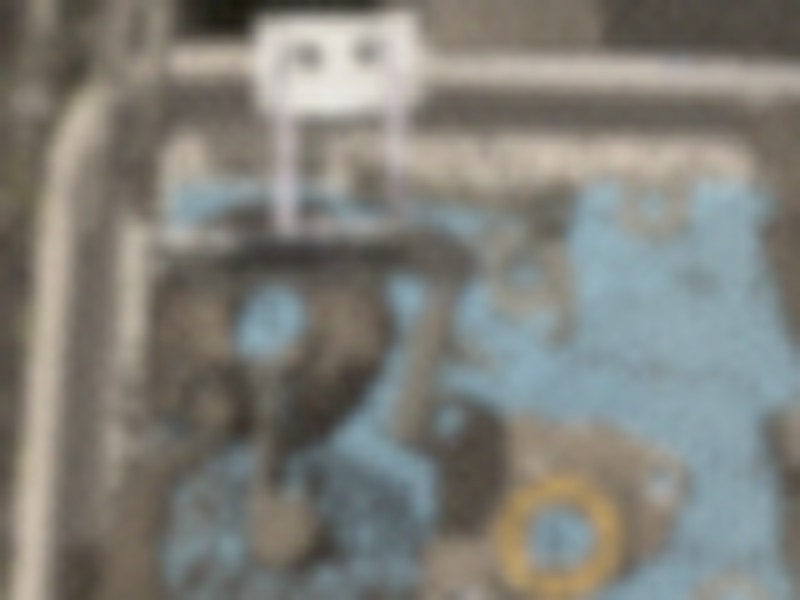

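View pics/z7.png

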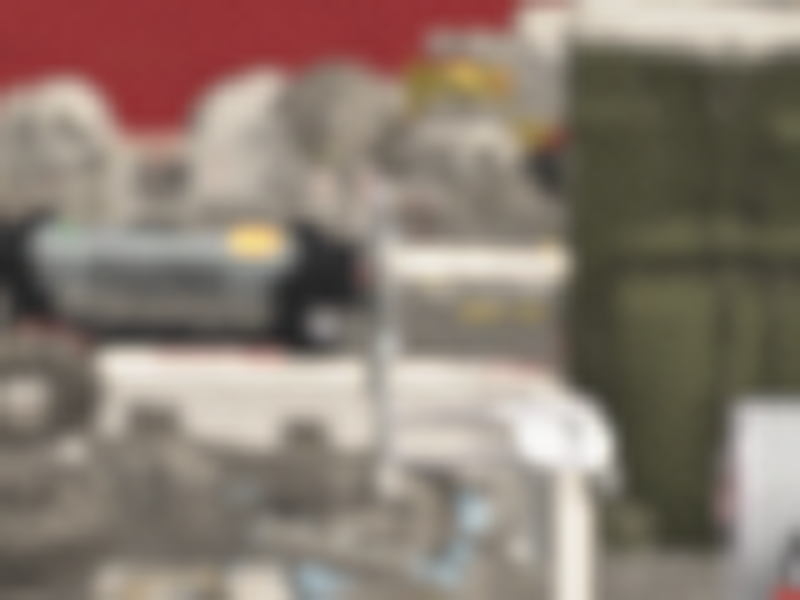

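>>> apply_moves([
  [[1, -0.88, 0, 0.084], [1, -0.88, 0, 0.084], [1, -0.88, 0, 0.084], [1, -0.88, 0, 0.084], [1, -0.88, 0, 0.084], [1, -0.88, 0, 0.084]],
], grip=0)

```text
t: 2.8
ee_pos: [0.3786, 0.4477, 0.4049]
orientation: [2.339, 2.094, 0.001]
force: [0.1, 0.1, -0.3]
finger_gap: 0.0855
```

>>> apply_moves([
  [[0.667, -0.667, -0.6, 0], [0.667, -0.667, -0.6, 0], [0.667, -0.667, -0.6, 0], [0.667, -0.667, -0.6, 0], [0.667, -0.667, -0.6, 0], [0.667, -0.667, -0.6, 0], [0.667, -0.667, -0.6, 0]],
])

```text
t: 3.38
ee_pos: [0.4747, 0.3516, 0.3151]
orientation: [-2.334, -2.102, -0.001]
force: [-0.1, 0.6, -0.5]
finger_gap: 0.0855
```

```bash
cat >> h.py <<'E'
from scipy.spatial.transform import Rotation as Ro
def st():
    o=arm.get_obs();R=Ro.from_rotvec(o['orientation']).as_matrix()
    print('t %.2f tcp %s jawyaw %.3f tilt %.4f gap %.4f F %s q6 %.2f'%(o['t'],np.round(o['ee_pos'],4),np.arctan2(R[1,0],R[0,0]),np.arccos(-R[2,2]),o['finger_gap'],np.round(o['force'],1),o['qpos'][5]));return o
def zoom(im,x0,y0,x1,y1,k,n): cv2.imwrite('pics/'+n+'.png',cv2.resize(im[y0:y1,x0:x1],None,fx=k,fy=k,interpolation=cv2.INTER_CUBIC))
E
python3 - <<'E'
from h import *
st()
t=snap('top','top2'); s=snap('side','side2'); zoom(t,80,170,240,290,5,'z8'); zoom(s,190,100,350,220,5,'z9')
print(proj('top',[[.475,.351,.048]]))
E
```

```text
t 3.38 tcp [0.4747 0.3516 0.3151] jawyaw 1.467 tilt 0.0007 gap 0.0855 F [-0.1  0.6 -0.5] q6 -0.96
[[140.22845115 246.11819821]]
```

View pics/z8.png

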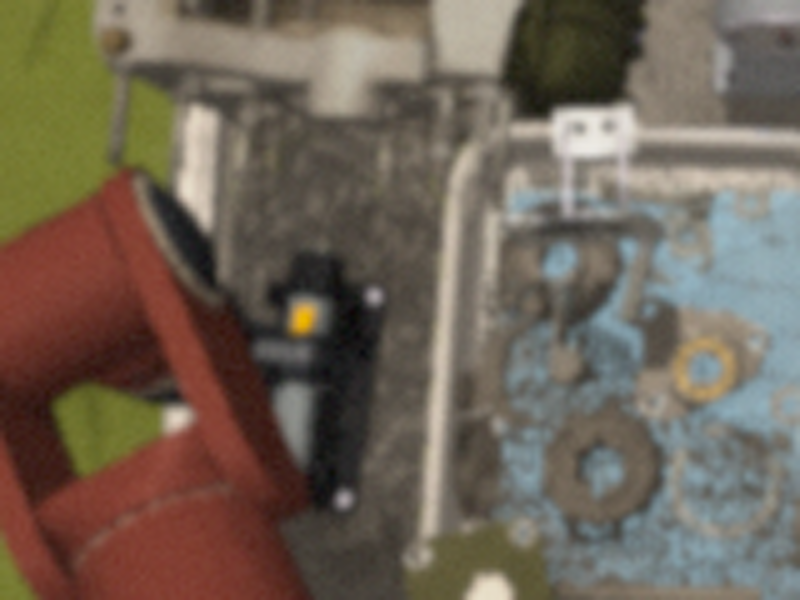

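View pics/z9.png

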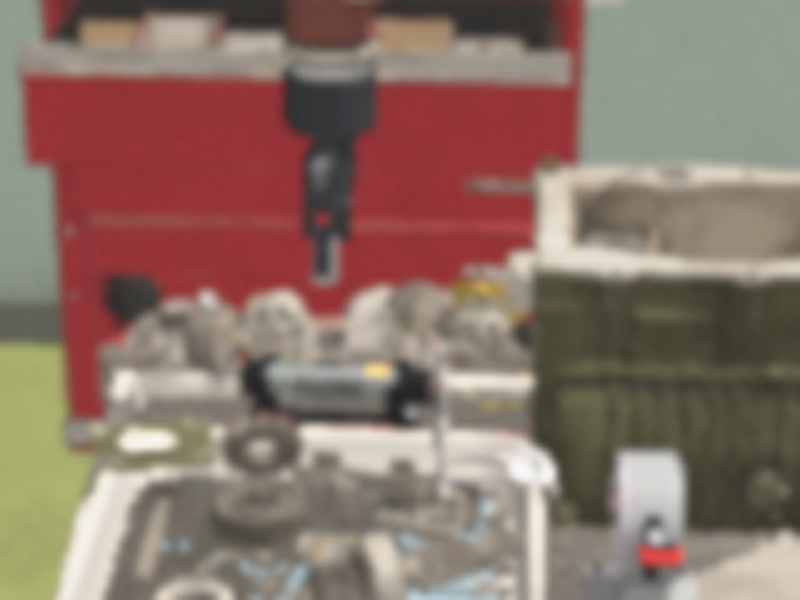

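The side view puts the fingers over the reader's middle, at about (325,275) in the crop. The top view shows the reader still at the same spot. I'll go down and grip.

>>> apply_moves([
  [[0, 0, -0.2, 0], [0, 0, -0.4, 0], [0, 0, -0.6, 0], [0, 0, -0.7, 0], [0, 0, -0.757, 0], [0, 0, -0.757, 0]],
])

```text
t: 3.98
ee_pos: [0.4736, 0.3518, 0.1999]
orientation: [-2.331, -2.105, 0.004]
force: [0.8, 0.0, 0.3]
finger_gap: 0.0855
```

>>> apply_moves([
  [[0, 0, 0, 0], [0, 0, 0, 0], [0, 0, 0, 0], [0, 0, 0, 0], [0, 0, 0, 0], [0, 0, 0, 0], [0, 0, 0, 0], [0, 0, 0, 0]],
], grip=1)

```text
t: 4.65
ee_pos: [0.4755, 0.3515, 0.2028]
orientation: [2.334, 2.103, 0.004]
force: [-0.6, -0.0, 5.8]
finger_gap: 0.0295
```

>>> apply_moves([
  [[0, 0, 0.2, 0], [0, 0, 0.45, 0], [0, 0, 0.7, 0], [-0.1, -0.15, 0.8, 0], [-0.25, -0.4, 0.8, 0], [-0.4, -0.6, 0.8, 0], [-0.5, -0.8, 0.8, 0], [-0.58, -0.95, 0.8, 0], [-0.587, -1, 0.8, 0], [-0.587, -1, 0.8, 0]],
])

```text
t: 5.48
ee_pos: [0.386, 0.1999, 0.3204]
orientation: [2.336, 2.101, -0.001]
force: [-0.9, -0.1, -2.2]
finger_gap: 0.0296
```

Run:
```python
from h import *
st()
t=snap('top','top3'); s=snap('side','side3'); zoom(t,120,170,280,290,5,'z10'); zoom(s,190,100,350,220,5,'z11')
for c in ('top','side'):
    for n,z in(('reader_lens',.168),('reader_mid',.168)):
        print(c,n,[(round(x['p'],2),np.round(x['pixel'],1),np.round(atz(c,x['pixel'],z),3)) for x in arm.mark_of(c,n)[:2]])
```

```text
t 5.48 tcp [0.386  0.1999 0.3204] jawyaw 1.465 tilt 0.0004 gap 0.0296 F [-0.9 -0.1 -2.2] q6 -1.16
top reader_lens [(0.48, array([184.6, 240.2]), array([0.477, 0.187, 0.168]))]
top reader_mid []
side reader_lens [(0.67, array([253.1, 162.6]), array([0.469, 0.2  , 0.168]))]
side reader_mid [(0.51, array([230.1, 162.4]), array([0.381, 0.2  , 0.168]))]
```

View pics/z10.png

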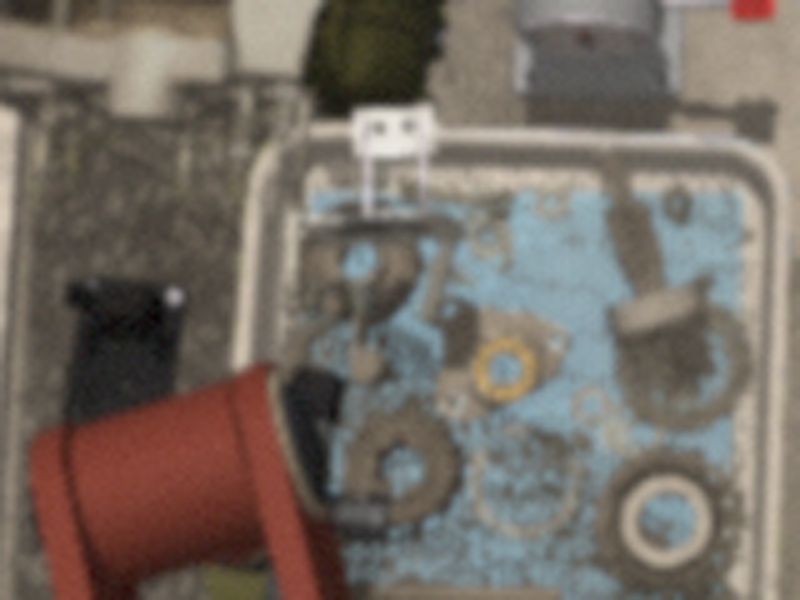

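View pics/z11.png

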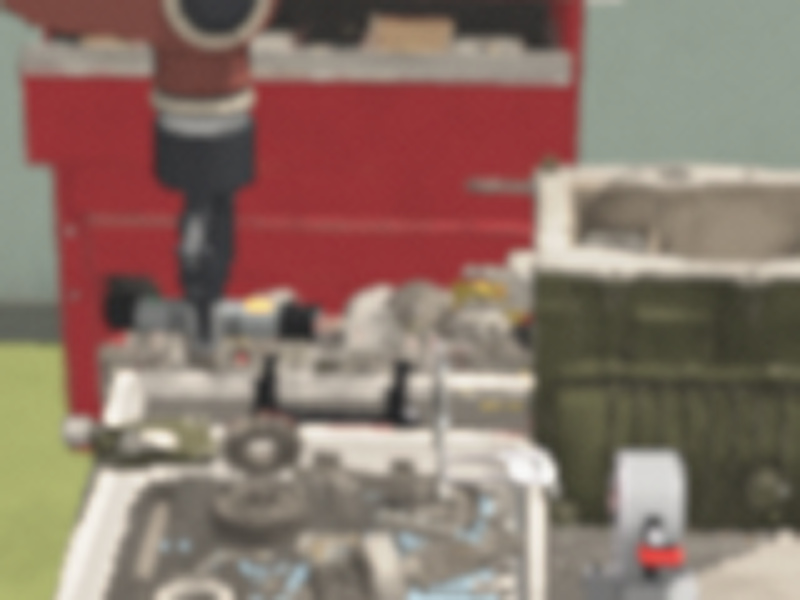

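The reader hangs level, with its lens at about (0.47, 0.19). The card shows edge-on at x≈0.554. I'll move to the reading pose and hold it.

>>> apply_moves([
  [[0, -0.05, -0.15, 0], [0, -0.1, -0.3, 0], [0, -0.117, -0.347, 0], [0, -0.117, -0.347, 0], [0, -0.117, -0.347, 0], [0, -0.117, -0.347, 0], [0, -0.117, -0.347, 0]],
])

```text
t: 6.37
ee_pos: [0.3874, 0.1841, 0.2707]
orientation: [2.333, 2.103, 0.004]
force: [0.1, 0.1, -0.7]
finger_gap: 0.0293
```

Run:
```python
from h import *
st()
t=snap('top','top4'); s=snap('side','side4'); zoom(t,120,170,280,290,5,'z12'); zoom(s,190,100,350,220,5,'z13')
for c in ('top','side'):
    for n,z in(('reader_lens',.115),('reader_mid',.115),('job_code',.115)):
        print(c,n,[(round(x['p'],2),np.round(x['pixel'],1),np.round(atz(c,x['pixel'],z),3)) for x in arm.mark_of(c,n)[:2]])
print(proj('side',[[.3865,.1825,.115],[.469,.173,.115],[.5535,.165,.115]]))
st()
```

```text
t 6.37 tcp [0.3874 0.1841 0.2707] jawyaw 1.467 tilt 0.0028 gap 0.0293 F [ 0.1  0.1 -0.7] q6 -1.20
top reader_lens [(0.58, array([192.5, 244.1]), array([0.472, 0.174, 0.115])), (0.3, array([358.8, 174.7]), array([ 0.682, -0.336,  0.115]))]
top reader_mid []
top job_code [(0.94, array([195.7, 213.7]), array([0.565, 0.166, 0.115]))]
side reader_lens [(0.83, array([252.2, 176.2]), array([0.465, 0.192, 0.115]))]
side reader_mid [(0.65, array([233.6, 176. ]), array([0.393, 0.192, 0.115]))]
side job_code [(0.44, array([273.7, 178.4]), array([0.547, 0.173, 0.115]))]
[[231.59802148 177.02692072]
 [253.10494432 178.24114887]
 [275.32086996 179.30862411]]
t 6.77 tcp [0.3867 0.1836 0.2692] jawyaw 1.467 tilt 0.0003 gap 0.0295 F [ 0.4 -0.4 -2. ] q6 -1.20
```

View pics/z13.png

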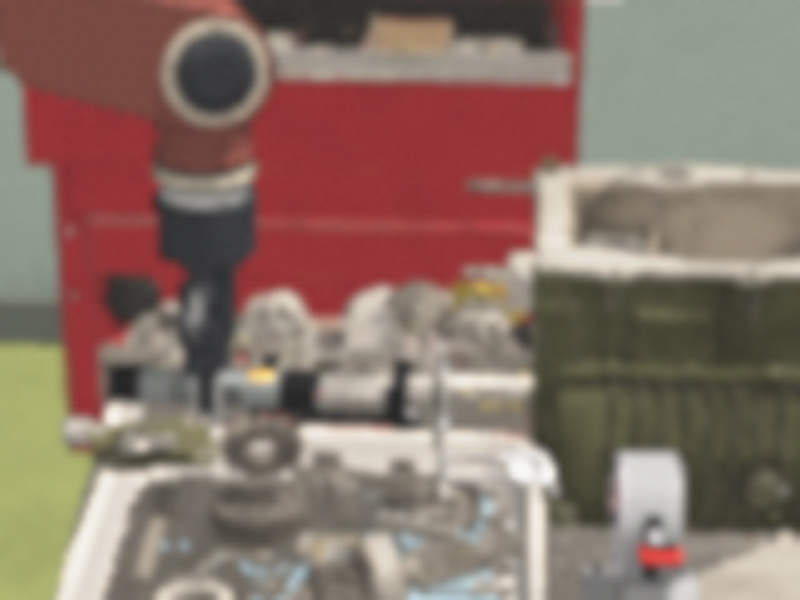

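View pics/z12.png

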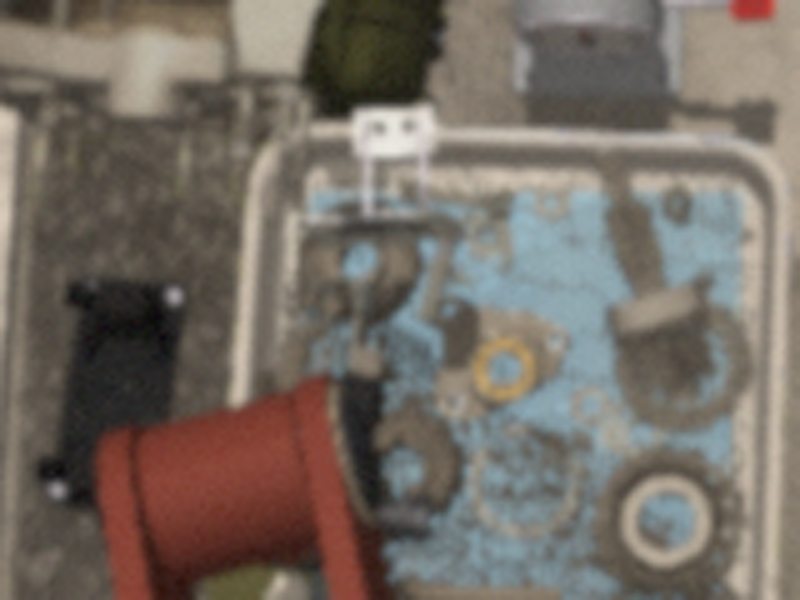

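The reader faces the card squarely, about 83 mm away: lens at (0.469, 0.174) and code at (0.554, 0.165), both at z≈0.115. Holding.

>>> apply_moves([
  [[0, 0, 0, 0], [0, 0, 0, 0], [0, 0, 0, 0], [0, 0, 0, 0], [0, 0, 0, 0], [0, 0, 0, 0], [0, 0, 0, 0], [0, 0, 0, 0], [0, 0, 0, 0], [0, 0, 0, 0]],
])

```text
t: 7.6
ee_pos: [0.3867, 0.1836, 0.2691]
orientation: [2.334, 2.103, 0.0]
force: [0.4, -0.2, -1.2]
finger_gap: 0.0293
```

>>> apply_moves([
  [[0, 0, 0, 0], [0, 0, 0, 0], [0, 0, 0, 0], [0, 0, 0, 0], [0, 0, 0, 0], [0, 0, 0, 0], [0, 0, 0, 0], [0, 0, 0, 0], [0, 0, 0, 0], [0, 0, 0, 0]],
])

```text
t: 8.43
ee_pos: [0.3867, 0.1836, 0.2691]
orientation: [2.334, 2.103, -0.0]
force: [0.2, 0.0, -1.6]
finger_gap: 0.0293
```

Run:
```python
from h import *
st()
t=snap('top','top5'); zoom(t,110,200,190,260,10,'z14')
for z in (.03,.048):
    print([(round(x['p'],2),np.round(x['pixel'],1),np.round(atz('top',x['pixel'],z),3)) for x in arm.mark_of('top','cradle_seat')[:2]])
```

```text
t 8.43 tcp [0.3867 0.1836 0.2691] jawyaw 1.467 tilt 0.0000 gap 0.0293 F [ 0.2  0.  -1.6] q6 -1.20
[(0.85, array([138.1, 248.1]), array([0.471, 0.363, 0.03 ]))]
[(0.85, array([138.1, 248.1]), array([0.469, 0.357, 0.048]))]
```

View pics/z14.png

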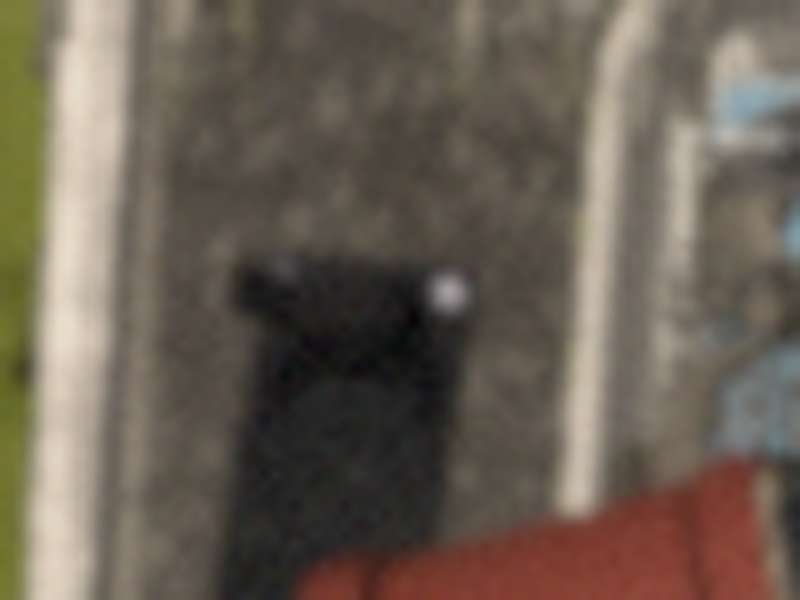

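>>> apply_moves([
  [[0, 0, 0.15, 0], [0, 0, 0.347, 0], [0.1, 0.2, 0.347, 0], [0.22, 0.42, 0.347, 0], [0.34, 0.64, 0.347, 0], [0.46, 0.85, 0.347, 0], [0.587, 1, 0.347, 0], [0.587, 1, 0.347, 0]],
])

```text
t: 9.25
ee_pos: [0.4769, 0.3368, 0.3208]
orientation: [-2.331, -2.105, -0.003]
force: [0.1, -0.5, -1.0]
finger_gap: 0.029
```

>>> apply_moves([
  [[0, 0.117, 0, 0], [0, 0.117, 0, 0], [0, 0.117, -0.2, 0], [0, 0.117, -0.4, 0], [0, 0.117, -0.55, 0], [0, 0.117, -0.62, 0], [0, 0.117, -0.68, 0], [0, 0.117, -0.74, 0], [0, 0.117, -0.79, 0], [0, 0.117, -0.79, 0]],
])

```text
t: 10.08
ee_pos: [0.4756, 0.3514, 0.2036]
orientation: [2.333, 2.103, 0.004]
force: [1.0, 0.8, -1.8]
finger_gap: 0.0294
```

Run:
```python
from h import *
st()
t=snap('top','top6'); s=snap('side','side6'); zoom(t,110,200,190,260,10,'z15'); zoom(s,220,140,300,200,10,'z16')
```

```text
t 10.08 tcp [0.4756 0.3514 0.2036] jawyaw 1.467 tilt 0.0025 gap 0.0294 F [ 1.   0.8 -1.8] q6 -0.96
```

View pics/z16.png

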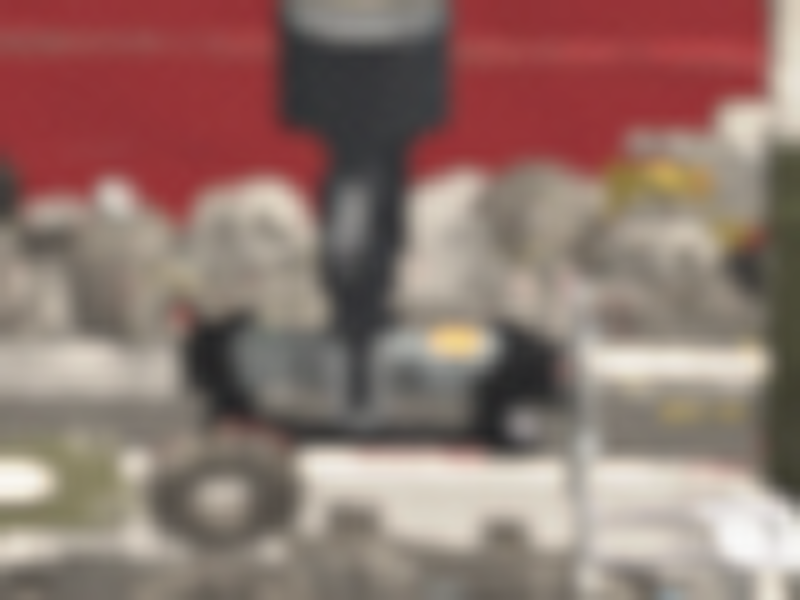

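The reader sits in its saddles. Releasing it and lifting away.

>>> apply_moves([
  [[0, 0, 0, 0], [0, 0, 0, 0], [0, 0, 0, 0], [0, 0, 0, 0], [0, 0, 0, 0], [0, 0, 0, 0], [0, 0, 0, 0]],
], grip=0)

```text
t: 10.77
ee_pos: [0.4748, 0.3511, 0.2027]
orientation: [-2.334, -2.103, -0.0]
force: [-0.1, -0.5, 0.5]
finger_gap: 0.0856
```

>>> apply_moves([
  [[0, 0, 0.2, 0], [0, 0, 0.4, 0], [0, 0, 0.7, 0], [0, 0, 1, 0], [0, -0.3, 1, 0], [0, -0.6, 1, 0], [0, -0.9, 1, 0], [0, -1, 1, 0], [0, -1, 1, 0]],
])

```text
t: 11.52
ee_pos: [0.4747, 0.1977, 0.3527]
orientation: [2.337, 2.097, -0.001]
force: [0.5, -1.2, -0.4]
finger_gap: 0.0854
```

>>> apply_moves([
  [[0, -0.3, 0, 0], [0, -0.6, 0, 0], [0, -0.9, 0, 0], [0, -1, 0, 0], [0, -1, 0, 0]],
])

```text
t: 11.93
ee_pos: [0.4748, 0.048, 0.3528]
orientation: [2.338, 2.097, -0.001]
force: [-0.3, -0.6, -0.2]
finger_gap: 0.0853
```

Run:
```python
from h import *
st()
t=snap('top','top7'); s=snap('side','side7'); zoom(t,100,190,200,265,8,'z17'); zoom(t,280,180,440,300,5,'z18'); zoom(s,220,140,300,200,10,'z19')
Z=dict(reader_mid=.048,kit_floor=.004,oil_pipe_mid=.0115,sprocket_small_mid=.0105,shift_link_mid=.0055)
for n,z in Z.items():
    for c in('top','side'):
        r=arm.mark_of(c,n)
        print(n,c,[(round(x['p'],2),np.round(x['pixel'],1).tolist(),np.round(atz(c,x['pixel'],z),3).tolist()) for x in r[:2]])
```

```text
t 11.93 tcp [0.4748 0.048  0.3528] jawyaw 1.462 tilt 0.0015 gap 0.0853 F [-0.3 -0.6 -0.2] q6 -1.52
reader_mid top [(0.56, [138.9, 245.2], [0.478, 0.355, 0.048])]
reader_mid side [(0.62, [255.4, 176.6], [0.473, 0.341, 0.048])]
kit_floor top [(0.94, [374.7, 248.6], [0.464, -0.397, 0.004])]
kit_floor side [(0.93, [244.1, 298.7], [0.462, -0.41, 0.004]), (0.19, [275.9, 179.5], [0.56, 0.411, 0.004])]
oil_pipe_mid top [(0.59, [307.7, 205.6], [0.607, -0.182, 0.012]), (0.37, [240.1, 177.0], [0.706, 0.041, 0.012])]
oil_pipe_mid side [(0.65, [295.3, 254.9], [0.616, -0.196, 0.011])]
sprocket_small_mid top [(0.61, [306.7, 252.7], [0.452, -0.175, 0.01])]
sprocket_small_mid side [(0.73, [244.3, 253.3], [0.452, -0.187, 0.01])]
shift_link_mid top [(0.63, [144.6, 218.9], [0.569, 0.353, 0.006]), (0.42, [306.6, 271.0], [0.394, -0.174, 0.006])]
shift_link_mid side [(0.72, [313.0, 223.3], [0.691, 0.022, 0.005]), (0.46, [227.6, 251.7], [0.396, -0.171, 0.005])]
```

View pics/z17.png

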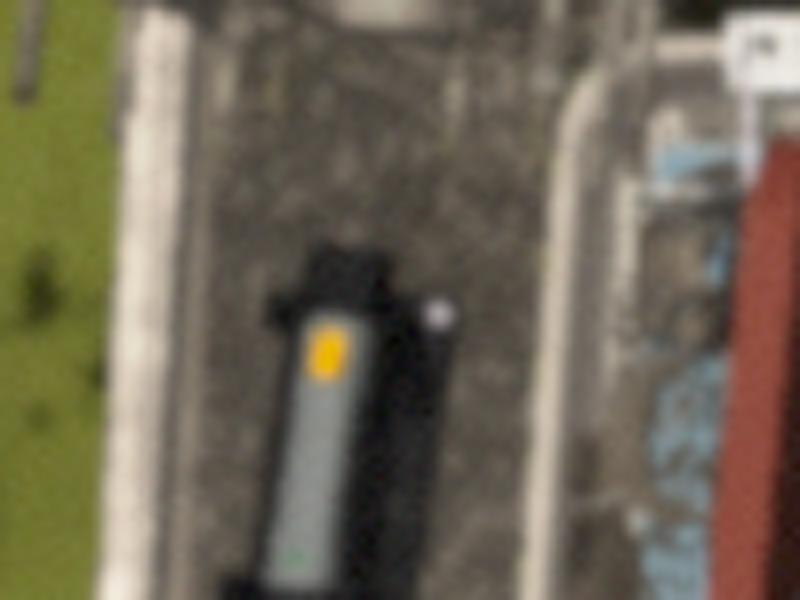

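View pics/z18.png

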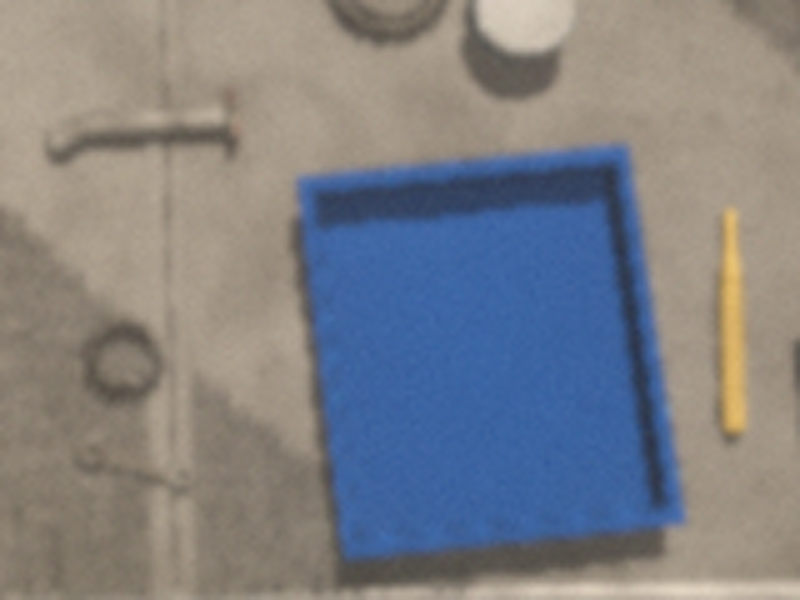

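View pics/z19.png

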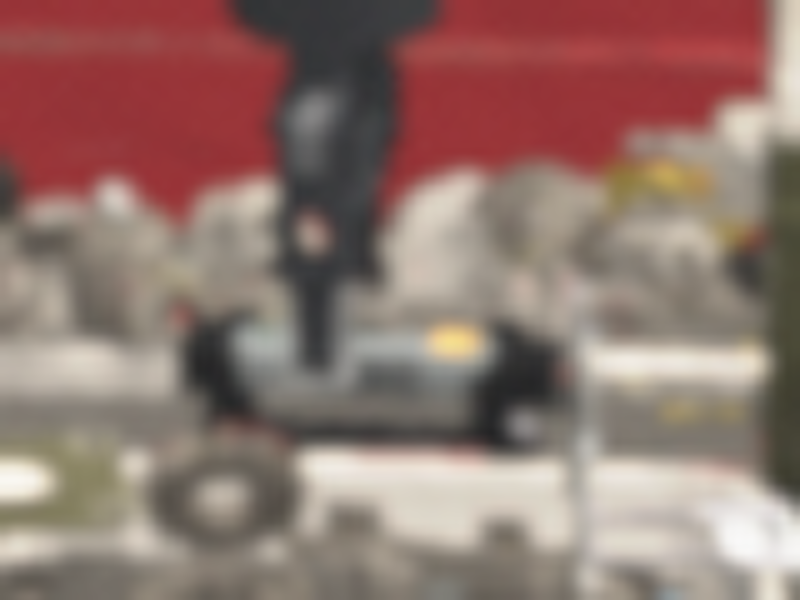

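The reader is back in its cradle and the parts are unmoved. I'll work out the tray pose and the part poses from pixel picks.

Run:
```python
from h import *
P=lambda x,y,z: atz('top',(280+x/5,180+y/5),z)
c=np.array([P(*q,.040) for q in[(300,180),(630,148),(685,524),(345,560)]]);print('rim',np.round(c,3),c.mean(0));
fl=c[[0,1]].mean(0)-c[[2,3]].mean(0);print(np.arctan2(fl[1],fl[0]),np.linalg.norm(fl)); rl=c[[0,3]].mean(0)-c[[1,2]].mean(0);print(np.arctan2(rl[1],rl[0])-np.pi/2,np.linalg.norm(rl))
m=np.asarray(arm.regions_of('top','kit_floor')[0]['pixels']) if arm.regions_of('top','kit_floor') else None
t=cv2.imread('pics/top7.png');h=cv2.cvtColor(t,cv2.COLOR_BGR2HSV);m=cv2.inRange(h,(100,150,50),(125,255,255));m[:200]=0;m[:,:330]=0;m[:,425:]=0
ys,xs=np.nonzero(m);r=cv2.minAreaRect(np.c_[xs,ys].astype(np.float32));b=np.array([atz('top',q,.04) for q in cv2.boxPoints(r)]);print('mask',r,np.round(b,3),b.mean(0))
print('gear',P(122,362,.012),'link',P(90,457,.006),P(180,480,.006),P(135,468.5,.006))
print('pipe flange',P(232,125,.0115),'tube',P(200,125,.0115),P(100,131,.0115),'bend end',P(55,147,.0115))
```

```text
rim [[ 0.566 -0.283  0.04 ]
 [ 0.585 -0.496  0.04 ]
 [ 0.345 -0.516  0.04 ]
 [ 0.325 -0.303  0.04 ]] [ 0.4553823  -0.39959479  0.04      ]
0.08384726159980303 0.24082192621165088
0.09007160291718574 0.2140705269950052
mask ((377.4914855957031, 250.17745971679688), (73.4931411743164, 65.43109130859375), 83.2901611328125) [[ 0.561 -0.285  0.04 ]
 [ 0.584 -0.495  0.04 ]
 [ 0.351 -0.508  0.04 ]
 [ 0.33  -0.304  0.04 ]] [ 0.45662467 -0.39809429  0.04      ]
gear [ 0.45310855 -0.16789026  0.012     ] link [ 0.39285958 -0.14644414  0.006     ] [ 0.37759003 -0.20388923  0.006     ] [ 0.38521832 -0.17519108  0.006     ]
pipe flange [ 0.60810636 -0.24320941  0.0115    ] tube [ 0.60832803 -0.22219572  0.0115    ] [ 0.60500706 -0.15646183  0.0115    ] bend end [ 0.59463419 -0.12677597  0.0115    ]
```

Tray centre is (0.456, -0.399), yaw 0.087, and its size matches. Picking the gear first, with the jaws along y.

>>> apply_moves([
  [[-0.03, -0.25, -0.1, 0], [-0.06, -0.5, -0.2, 0], [-0.1, -0.75, -0.35, 0], [-0.133, -1, -0.5, 0], [-0.133, -1.0, -0.5, 0], [-0.133, -1.0, -0.5, 0]],
])

```text
t: 13.13
ee_pos: [0.4539, -0.1003, 0.2758]
orientation: [-2.335, -2.096, 0.003]
force: [0.1, 0.6, 0.3]
finger_gap: 0.0852
```

>>> apply_moves([
  [[0, -0.25, 0, 0], [0, -0.48, 0, 0], [0, -0.48, -0.1, 0], [0, -0.48, -0.3, 0], [0, -0.48, -0.5, 0], [0, -0.48, -0.62, 0], [0, -0.48, -0.69, 0], [0, -0.48, -0.69, 0], [0, -0.48, -0.69, 0]],
])

```text
t: 13.88
ee_pos: [0.4556, -0.1704, 0.1749]
orientation: [2.332, 2.104, 0.001]
force: [0.8, -0.8, 0.2]
finger_gap: 0.0851
```

>>> apply_moves([
  [[0, 0, 0, 0], [0, 0, 0, 0], [0, 0, 0, 0], [0, 0, 0, 0], [0, 0, 0, 0], [0, 0, 0, 0], [0, 0, 0, 0]],
], grip=1)

```text
t: 14.47
ee_pos: [0.4559, -0.1712, 0.1764]
orientation: [2.332, 2.101, 0.003]
force: [-0.6, 2.0, 6.6]
finger_gap: 0.0498
```

Run:
```python
from h import *
st()
s=snap('side','side8'); zoom(s,200,190,320,280,6,'z20')
```

```text
t 14.47 tcp [ 0.4559 -0.1712  0.1764] jawyaw 1.467 tilt 0.0035 gap 0.0498 F [-0.6  2.   6.6] q6 -1.98
```

View pics/z20.png

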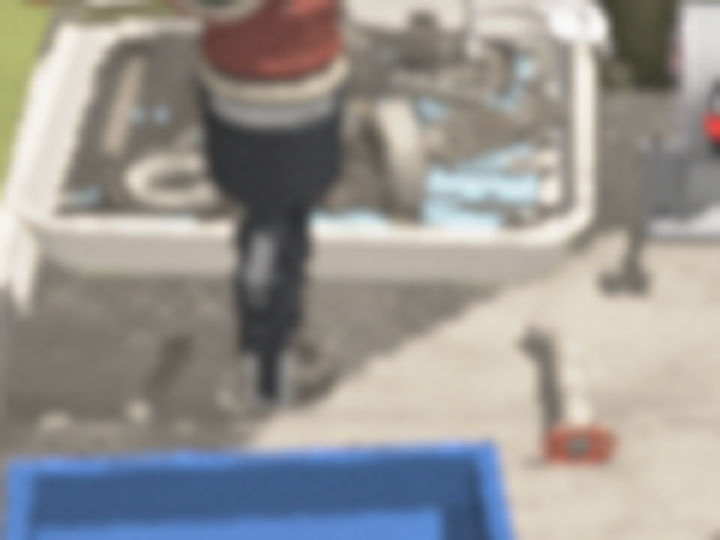

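>>> apply_moves([
  [[0, 0, 0.15, 0], [0, 0, 0.4, 0], [0, 0, 0.667, 0], [-0.1, -0.2, 0.667, 0], [-0.2, -0.45, 0.667, 0], [-0.3, -0.7, 0.667, 0], [-0.387, -0.95, 0.667, 0], [-0.387, -1, 0.667, 0], [-0.387, -1, 0.667, 0]],
])

```text
t: 15.27
ee_pos: [0.396, -0.3231, 0.2748]
orientation: [2.337, 2.097, -0.0]
force: [0.4, 1.4, -2.0]
finger_gap: 0.0495
```

>>> apply_moves([
  [[0, -0.253, 0, 0], [0, -0.253, 0, 0], [0, -0.253, -0.2, 0], [0, -0.253, -0.4, 0], [0, -0.253, -0.52, 0], [0, -0.253, -0.58, 0], [0, -0.253, -0.62, 0], [0, -0.253, -0.62, 0], [0, -0.253, -0.62, 0]],
])

```text
t: 16.02
ee_pos: [0.3976, -0.3588, 0.1824]
orientation: [2.331, 2.102, 0.0]
force: [0.8, -0.8, -1.6]
finger_gap: 0.0498
```

>>> apply_moves([
  [[0, 0, 0, 0], [0, 0, 0, 0], [0, 0, 0, 0], [0, 0, 0, 0], [0, 0, 0, 0]],
], grip=0.2)

```text
t: 16.43
ee_pos: [0.3969, -0.359, 0.1817]
orientation: [2.333, 2.102, -0.0]
force: [-0.1, -0.1, -0.6]
finger_gap: 0.0685
```

>>> apply_moves([
  [[0, 0, 0.15, 0], [0, 0, 0.4, 0], [0, 0, 0.65, 0], [0, 0.2, 0.8, 0], [0, 0.4, 0.8, 0], [0, 0.6, 0.8, 0], [0, 0.8, 0.8, -0.03], [0, 0.8, 0.8, -0.06], [0, 0.8, 0.8, -0.1], [0, 0.8, 0.8, -0.13]],
], grip=0.3)

```text
t: 17.27
ee_pos: [0.3967, -0.2381, 0.3014]
orientation: [2.715, 1.58, 0.0]
force: [0.9, -0.3, 0.5]
finger_gap: 0.0601
```

Run:
```python
from h import *
st()
t=snap('top','top9'); zoom(t,280,180,440,300,5,'z21'); s=snap('side','side9');zoom(s,180,220,300,340,5,'z22')
```

```text
t 17.27 tcp [ 0.3967 -0.2381  0.3014] jawyaw 1.054 tilt 0.0007 gap 0.0601 F [ 0.9 -0.3  0.5] q6 -1.76
```

View pics/z21.png

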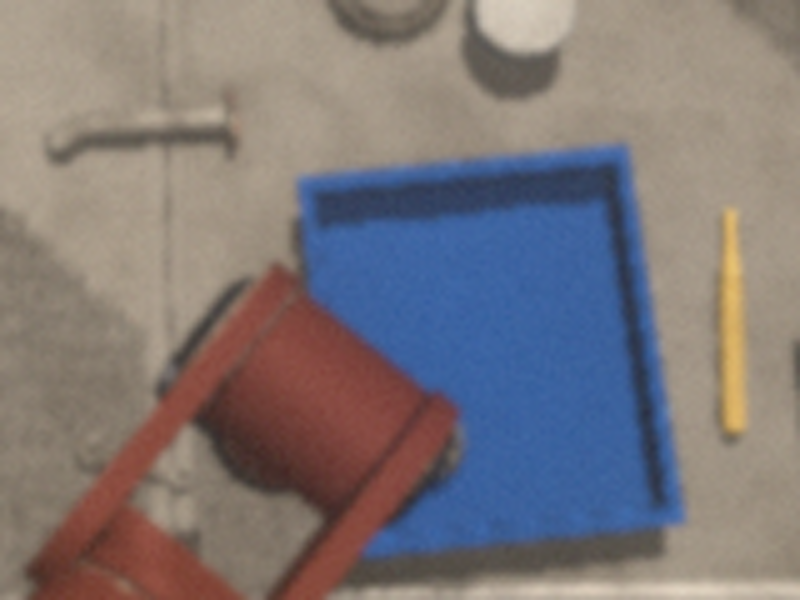

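View pics/z22.png

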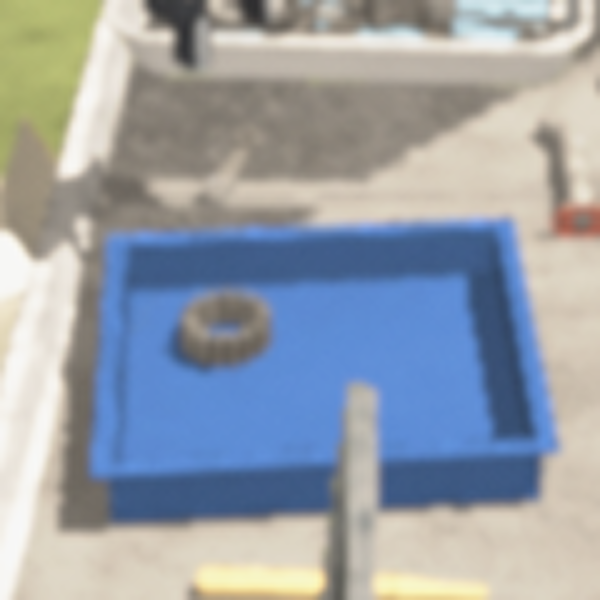

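The gear lies flat in the tray, and the link hasn't moved. Going for the link.

>>> apply_moves([
  [[-0.01, 0.1, 0, -0.038], [-0.03, 0.25, 0, -0.076], [-0.053, 0.433, 0, -0.114], [-0.053, 0.433, 0, -0.152], [-0.053, 0.433, -0.1, -0.19], [-0.053, 0.433, -0.2, -0.228], [-0.053, 0.433, -0.3, -0.266], [-0.053, 0.433, -0.37, -0.304], [-0.053, 0.433, -0.37, -0.342], [-0.053, 0.433, -0.37, -0.38]],
], grip=0.4)

```text
t: 18.2
ee_pos: [0.3884, -0.1738, 0.2446]
orientation: [-3.133, 0.218, 0.003]
force: [0.3, -0.8, 0.8]
finger_gap: 0.0512
```

>>> apply_moves([
  [[0, 0, 0, -0.03], [0, 0, 0, -0.046], [0, 0, 0, -0.046]],
])

```text
t: 18.45
ee_pos: [0.3888, -0.174, 0.2457]
orientation: [3.111, -0.436, -0.0]
force: [0.4, -0.2, 0.0]
finger_gap: 0.0511
```

Run:
```python
from h import *
st()
t=snap('top','top10'); zoom(t,270,200,370,290,8,'z23'); s=snap('side','side10');zoom(s,190,200,290,290,8,'z24')
for c in('top','side'):
    for f in (arm.mark_of,arm.recognise):
        print(c,[(round(x['p'],2),np.round(x['pixel'],1).tolist(),np.round(atz(c,x['pixel'],.0055),3).tolist()) for x in f(c,'shift_link_mid')[:3]])
```

```text
t 18.45 tcp [ 0.3888 -0.174   0.2457] jawyaw -0.279 tilt 0.0000 gap 0.0511 F [ 0.4 -0.2  0. ] q6 -0.32
top [(0.71, [374.6, 246.5], [0.47, -0.396, 0.006])]
top [(0.45, [243.0, 173.4], [0.72, 0.031, 0.006])]
side [(0.51, [227.0, 250.7], [0.394, -0.165, 0.005])]
side [(0.58, [224.9, 253.8], [0.389, -0.184, 0.005])]
```

View pics/z23.png

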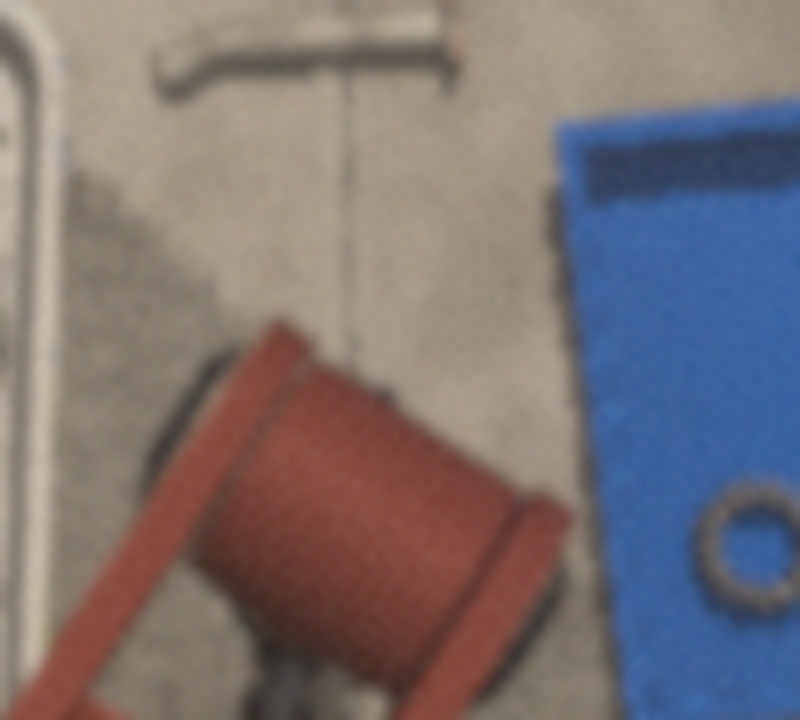

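View pics/z24.png

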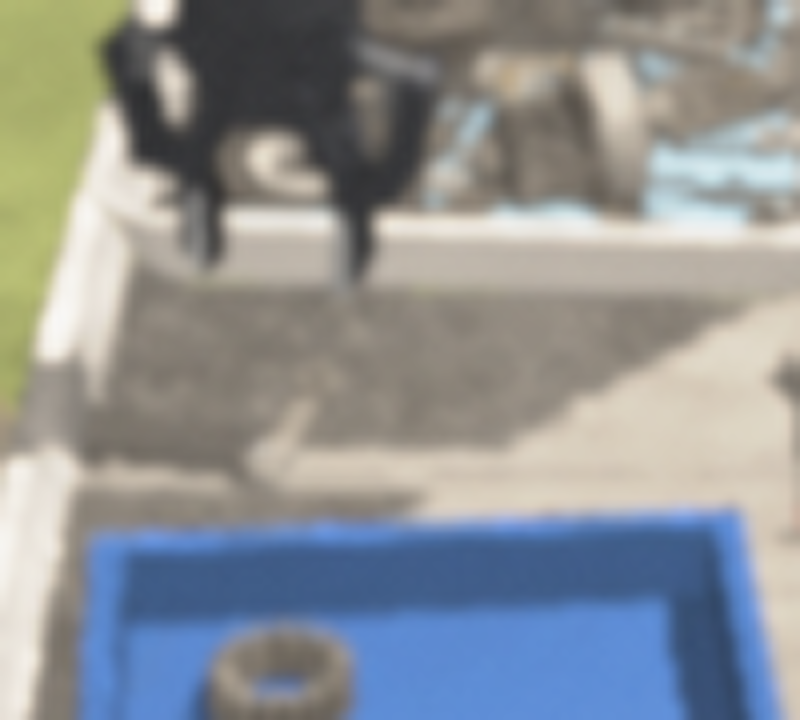

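>>> apply_moves([
  [[0, 0, -0.2, 0], [0, 0, -0.35, 0], [0, 0, -0.43, 0], [0, 0, -0.47, 0], [0, 0, -0.47, 0], [0, 0, -0.47, 0]],
])

```text
t: 19.25
ee_pos: [0.3891, -0.174, 0.1756]
orientation: [3.111, -0.437, 0.0]
force: [-0.4, -0.2, 0.1]
finger_gap: 0.0514
```

>>> apply_moves([
  [[0, 0, 0, 0], [0, 0, 0, 0], [0, 0, 0, 0], [0, 0, 0, 0], [0, 0, 0, 0], [0, 0, 0, 0], [0, 0, 0, 0]],
], grip=1)

```text
t: 19.83
ee_pos: [0.3896, -0.1743, 0.1767]
orientation: [3.11, -0.438, 0.004]
force: [0.1, 1.7, 5.9]
finger_gap: 0.0163
```

Run:
```python
from h import *
st()
s=snap('side','side11');zoom(s,190,200,290,290,8,'z25')
```

```text
t 19.83 tcp [ 0.3896 -0.1743  0.1767] jawyaw -0.280 tilt 0.0025 gap 0.0163 F [0.1 1.7 5.9] q6 -0.32
```

View pics/z25.png

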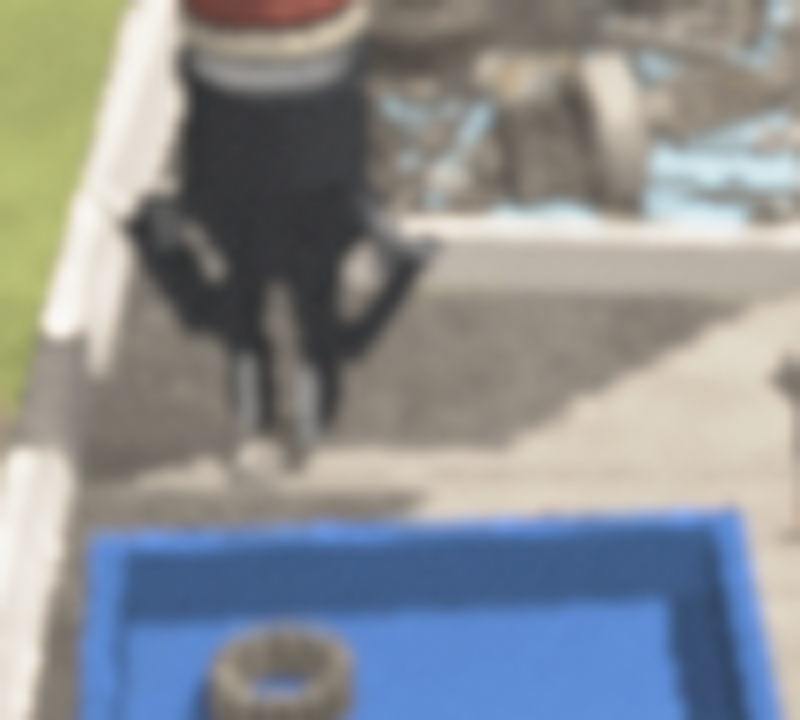

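>>> apply_moves([
  [[0, 0, 0.15, 0], [0, 0, 0.4, 0], [0, 0, 0.667, 0], [0, -0.2, 0.667, 0.03], [0, -0.45, 0.667, 0.06], [0, -0.7, 0.667, 0.09], [0, -0.95, 0.667, 0.117], [0, -0.95, 0.667, 0.117], [0, -0.95, 0.667, 0.117]],
])

```text
t: 20.63
ee_pos: [0.3885, -0.3179, 0.2751]
orientation: [-3.138, -0.133, 0.0]
force: [-0.4, 1.0, -1.1]
finger_gap: 0.0168
```

>>> apply_moves([
  [[0.03, -0.25, 0, 0], [0.06, -0.5, 0, 0], [0.1, -0.75, 0, 0], [0.1, -0.883, 0, 0], [0.1, -0.883, -0.2, 0], [0.1, -0.883, -0.4, 0], [0.1, -0.883, -0.53, 0], [0.1, -0.883, -0.58, 0], [0.1, -0.883, -0.62, 0], [0.1, -0.883, -0.62, 0]],
])

```text
t: 21.47
ee_pos: [0.4041, -0.448, 0.1822]
orientation: [-3.137, -0.139, 0.001]
force: [0.7, 0.5, -0.6]
finger_gap: 0.0163
```

>>> apply_moves([
  [[0, 0, 0, 0], [0, 0, 0, 0], [0, 0, 0, 0], [0, 0, 0, 0], [0, 0, 0, 0]],
], grip=0.55)

```text
t: 21.88
ee_pos: [0.404, -0.449, 0.183]
orientation: [3.137, 0.138, 0.001]
force: [-0.5, 0.3, 0.3]
finger_gap: 0.0387
```

>>> apply_moves([
  [[0, 0, 0.15, 0], [0, 0, 0.4, 0], [0, 0, 0.667, 0], [0, 0.2, 0.667, 0], [0.2, 0.5, 0.667, 0], [0.5, 0.7, 0.667, 0], [0.7, 0.9, 0.667, 0], [0.8, 1, 0.667, 0], [0.8, 1, 0.667, 0]],
])

```text
t: 22.63
ee_pos: [0.5271, -0.2948, 0.2829]
orientation: [-3.137, -0.146, -0.004]
force: [-0.8, -0.4, 0.1]
finger_gap: 0.0385
```

Run:
```python
from h import *
st()
t=snap('top','top12'); zoom(t,280,180,440,300,5,'z26'); s=snap('side','side12');zoom(s,180,210,330,330,5,'z27')
for c in('top','side'):
    print(c,[(round(x['p'],2),np.round(x['pixel'],1).tolist(),np.round(atz(c,x['pixel'],.0115),3).tolist()) for x in arm.mark_of(c,'oil_pipe_mid')[:3]])
```

```text
t 22.63 tcp [ 0.5271 -0.2948  0.2829] jawyaw 0.093 tilt 0.0029 gap 0.0385 F [-0.8 -0.4  0.1] q6 -0.73
top [(0.59, [308.5, 206.6], [0.603, -0.184, 0.012])]
side [(0.69, [294.5, 253.3], [0.614, -0.187, 0.011])]
```

View pics/z26.png

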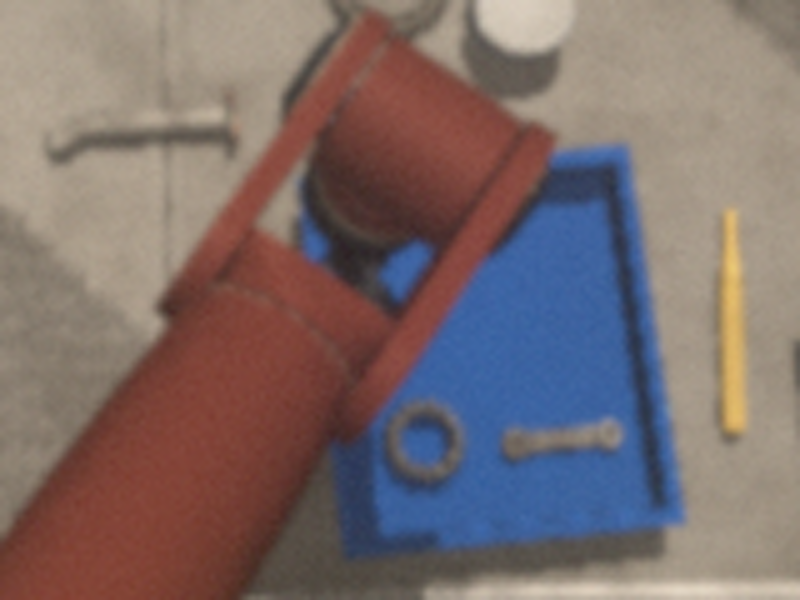

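View pics/z27.png

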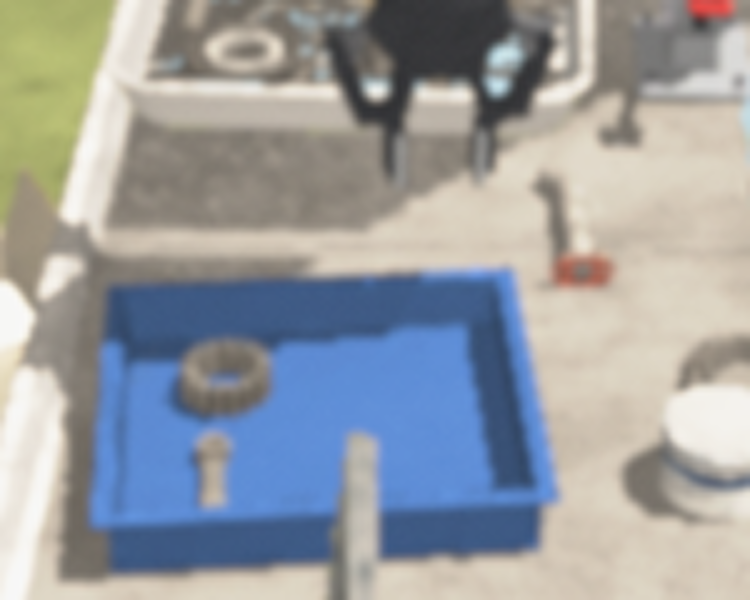

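Gear and link lie flat in the tray, apart from each other, and the pipe is unmoved. Going for the pipe.

>>> apply_moves([
  [[0.15, 0.2, 0, 0], [0.3, 0.4, 0, 0], [0.45, 0.6, 0, 0], [0.56, 0.76, 0, 0], [0.56, 0.76, -0.2, 0], [0.56, 0.76, -0.4, 0], [0.56, 0.76, -0.6, 0], [0.56, 0.76, -0.68, 0], [0.56, 0.76, -0.71, 0], [0.56, 0.76, -0.71, 0]],
], grip=0.35)

```text
t: 23.67
ee_pos: [0.607, -0.1858, 0.1749]
orientation: [-3.138, -0.135, 0.003]
force: [-0.0, 0.6, 1.1]
finger_gap: 0.0554
```

>>> apply_moves([
  [[0, 0, 0, 0], [0, 0, 0, 0], [0, 0, 0, 0], [0, 0, 0, 0], [0, 0, 0, 0], [0, 0, 0, 0], [0, 0, 0, 0]],
], grip=1)

```text
t: 24.25
ee_pos: [0.6092, -0.1854, 0.1787]
orientation: [3.136, 0.138, 0.007]
force: [0.8, -0.7, 6.2]
finger_gap: 0.0153
```

Run:
```python
from h import *
st()
s=snap('side','side13');zoom(s,230,190,350,290,6,'z28')
```

```text
t 24.25 tcp [ 0.6092 -0.1854  0.1787] jawyaw 0.088 tilt 0.0052 gap 0.0153 F [ 0.8 -0.7  6.2] q6 -0.50
```

View pics/z28.png

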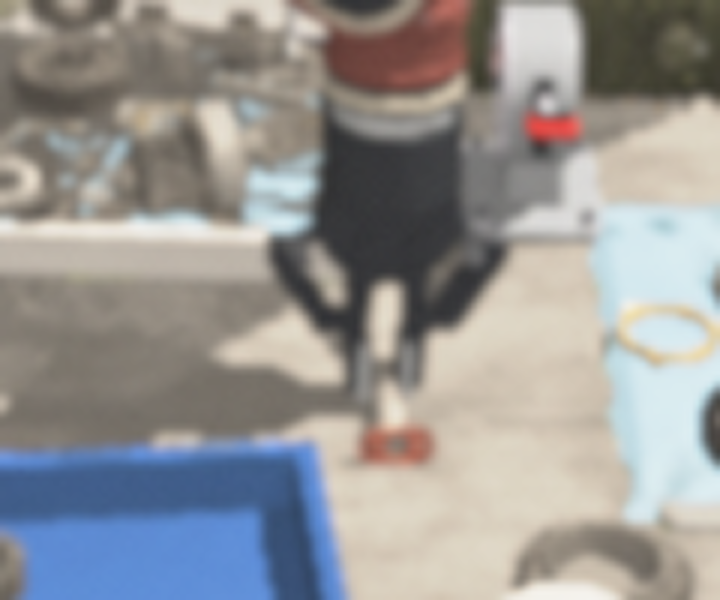

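>>> apply_moves([
  [[0, 0, 0.15, 0], [0, 0, 0.4, 0], [0, 0, 0.667, 0], [-0.1, -0.2, 0.667, 0], [-0.2, -0.4, 0.667, 0], [-0.3, -0.6, 0.667, 0], [-0.4, -0.8, 0.667, 0], [-0.4, -0.8, 0.667, 0]],
])

```text
t: 24.97
ee_pos: [0.5453, -0.3088, 0.2757]
orientation: [3.137, 0.131, -0.003]
force: [0.4, -0.3, -1.7]
finger_gap: 0.0153
```

>>> apply_moves([
  [[-0.1, -0.2, 0, 0], [-0.2, -0.4, 0, 0], [-0.28, -0.6, 0, 0], [-0.28, -0.6, -0.1, 0], [-0.28, -0.6, -0.3, 0], [-0.28, -0.6, -0.45, 0], [-0.28, -0.6, -0.54, 0], [-0.28, -0.6, -0.6, 0], [-0.28, -0.6, -0.623, 0], [-0.28, -0.6, -0.623, 0]],
])

```text
t: 25.8
ee_pos: [0.5064, -0.3945, 0.1832]
orientation: [-3.138, -0.139, 0.0]
force: [0.1, 0.5, -2.7]
finger_gap: 0.0153
```

>>> apply_moves([
  [[0, 0, 0, 0], [0, 0, 0, 0], [0, 0, 0, 0], [0, 0, 0, 0], [0, 0, 0, 0]],
], grip=0.55)

```text
t: 26.22
ee_pos: [0.506, -0.3949, 0.1829]
orientation: [3.138, 0.138, 0.001]
force: [-0.2, -0.4, 0.3]
finger_gap: 0.0383
```

>>> apply_moves([
  [[0, 0, 0.15, 0], [0, 0, 0.4, 0], [0, 0, 0.667, 0], [0.1, 0.2, 0.8, 0], [0.3, 0.45, 0.8, 0], [0.5, 0.7, 0.8, 0], [0.6, 0.95, 0.8, 0], [0.6, 1, 0.8, 0], [0.6, 1, 0.8, 0]],
])

```text
t: 26.97
ee_pos: [0.5971, -0.2411, 0.3025]
orientation: [-3.137, -0.145, -0.001]
force: [0.0, -0.1, -0.0]
finger_gap: 0.0384
```

>>> apply_moves([
  [[0.1, 0.25, 0, 0], [0.2, 0.5, 0, 0], [0.3, 0.75, 0, 0], [0.35, 0.8, 0, 0], [0.35, 0.8, 0, 0]],
], grip=1)

```text
t: 27.38
ee_pos: [0.6492, -0.1232, 0.3025]
orientation: [3.138, 0.143, 0.001]
force: [-0.4, -0.2, -0.1]
finger_gap: -0.0003
```

Run:
```python
from h import *
st()
t=snap('top','top14'); zoom(t,280,180,440,300,5,'z29'); s=snap('side','side14');zoom(s,180,210,330,330,5,'z30'); zoom(t,210,130,310,205,8,'z31');zoom(s,260,150,380,240,6,'z32')
for c in('top','side'):
  for n,z in (('oil_pipe_mid',.0155),('sprocket_small_mid',.0145),('shift_link_mid',.0095),('tally_pad',.109),('tally',0)):
    print(c,n,[(round(x['p'],2),np.round(x['pixel'],1).tolist(),np.round(atz(c,x['pixel'],z),3).tolist()) for x in arm.mark_of(c,n)[:2]])
```

```text
t 27.38 tcp [ 0.6492 -0.1232  0.3025] jawyaw 0.091 tilt 0.0007 gap -0.0003 F [-0.4 -0.2 -0.1] q6 -0.39
top oil_pipe_mid [(0.5, [374.1, 237.4], [0.499, -0.394, 0.016])]
top sprocket_small_mid [(0.7, [368.8, 266.8], [0.405, -0.373, 0.014])]
top shift_link_mid [(0.51, [393.6, 267.2], [0.403, -0.453, 0.01])]
top tally_pad [(0.52, [269.9, 168.0], [0.708, -0.061, 0.109])]
top tally [(0.64, [240.3, 177.4], [0.707, 0.041, 0.0])]
side oil_pipe_mid [(0.55, [260.9, 293.1], [0.509, -0.399, 0.015])]
side sprocket_small_mid [(0.79, [225.3, 286.5], [0.406, -0.368, 0.014])]
side shift_link_mid [(0.54, [223.9, 305.9], [0.409, -0.448, 0.01])]
side tally_pad [(0.45, [322.2, 209.2], [0.709, -0.064, 0.109]), (0.26, [314.4, 219.1], [0.677, -0.133, 0.109])]
side tally [(0.83, [318.7, 221.2], [0.714, 0.048, 0.0])]
```

View pics/z29.png

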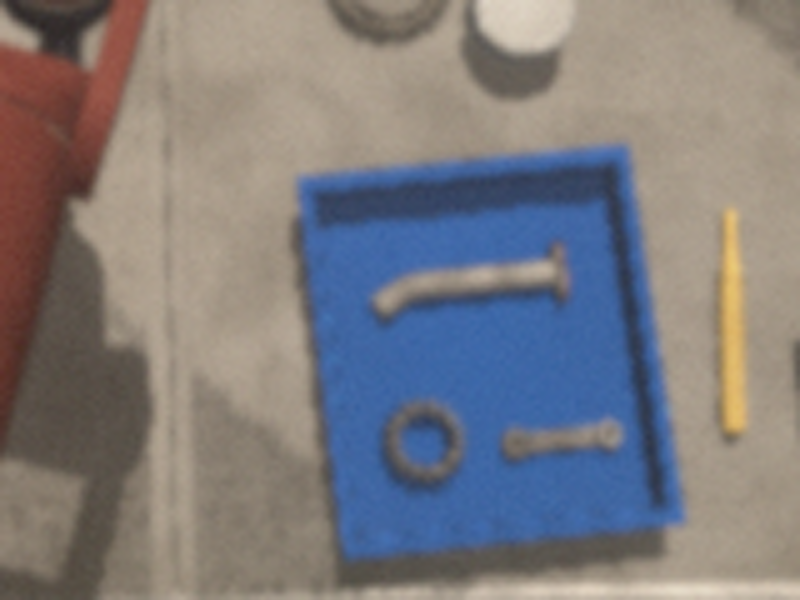

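View pics/z30.png

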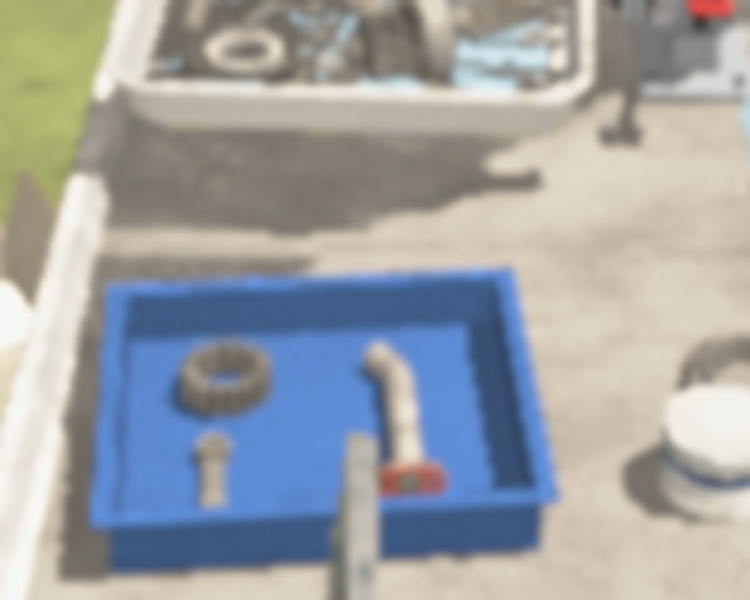

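View pics/z31.png

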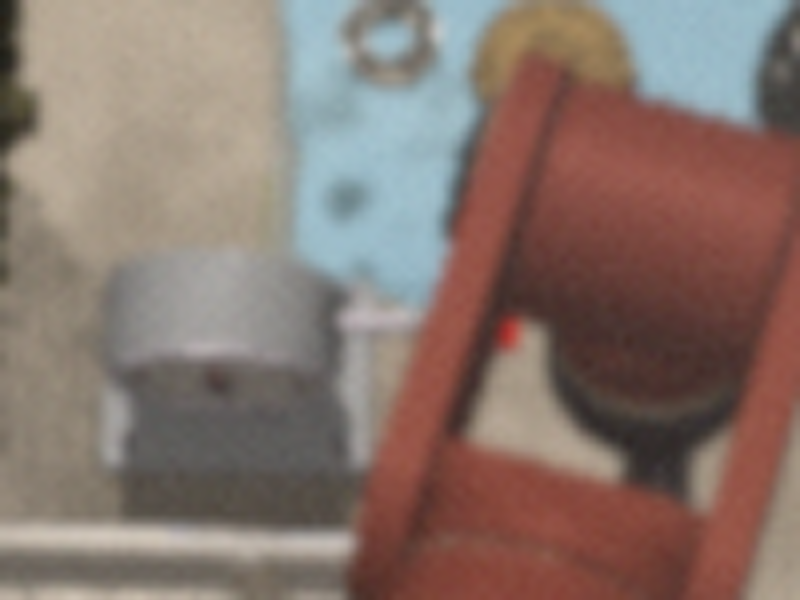

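View pics/z32.png

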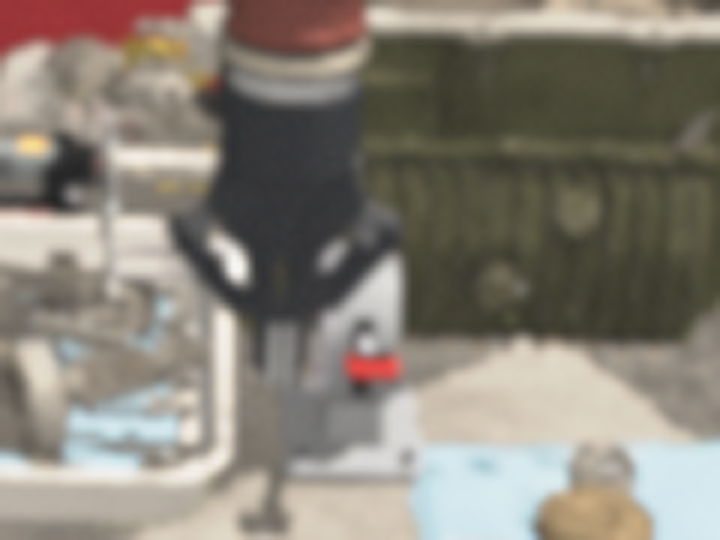

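All three parts lie flat and separate in the tray. The pad is at about (0.706, -0.062). Pressing carefully, watching the force.

>>> apply_moves([
  [[0.2, 0.2, 0, 0], [0.383, 0.42, 0, 0], [0.383, 0.42, 0, 0], [0.383, 0.42, -0.07, 0], [0.383, 0.42, -0.07, 0], [0.383, 0.42, -0.07, 0]],
])

```text
t: 28.48
ee_pos: [0.7048, -0.0624, 0.29]
orientation: [-3.138, -0.137, 0.005]
force: [-0.4, 0.3, 0.3]
finger_gap: 0.0001
```

Run:
```python
from h import *
st()
t=snap('top','top15'); s=snap('side','side15');zoom(t,210,130,310,205,8,'z33');zoom(s,280,160,360,220,10,'z34')
```

```text
t 28.48 tcp [ 0.7048 -0.0624  0.29  ] jawyaw 0.087 tilt 0.0033 gap 0.0001 F [-0.4  0.3  0.3] q6 -0.28
```

View pics/z33.png

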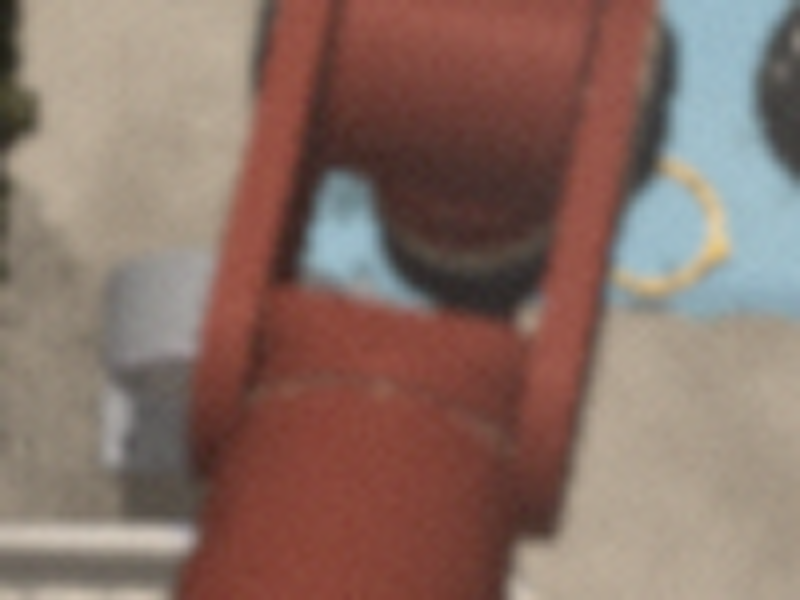

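View pics/z34.png

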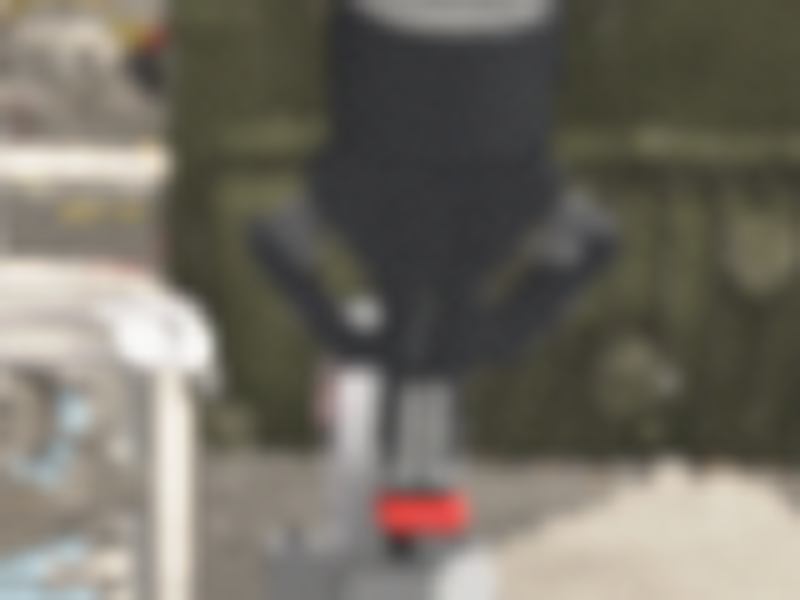

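>>> apply_moves([
  [[0, 0, -0.07, 0], [0, 0, -0.15, 0], [0, 0, -0.22, 0], [0, 0, -0.28, 0], [0, 0, -0.31, 0], [0, 0, -0.335, 0], [0, 0, -0.335, 0], [0, 0, -0.335, 0]],
])

```text
t: 29.25
ee_pos: [0.7058, -0.0621, 0.2427]
orientation: [3.138, 0.138, -0.002]
force: [-2.6, -1.8, 7.6]
finger_gap: 0.0
```

Run:
```python
from h import *
st()
s=snap('side','side16');zoom(s,280,160,360,220,10,'z35')
```

```text
t 29.25 tcp [ 0.7058 -0.0621  0.2427] jawyaw 0.088 tilt 0.0012 gap 0.0000 F [-2.6 -1.8  7.6] q6 -0.28
```

View pics/z35.png

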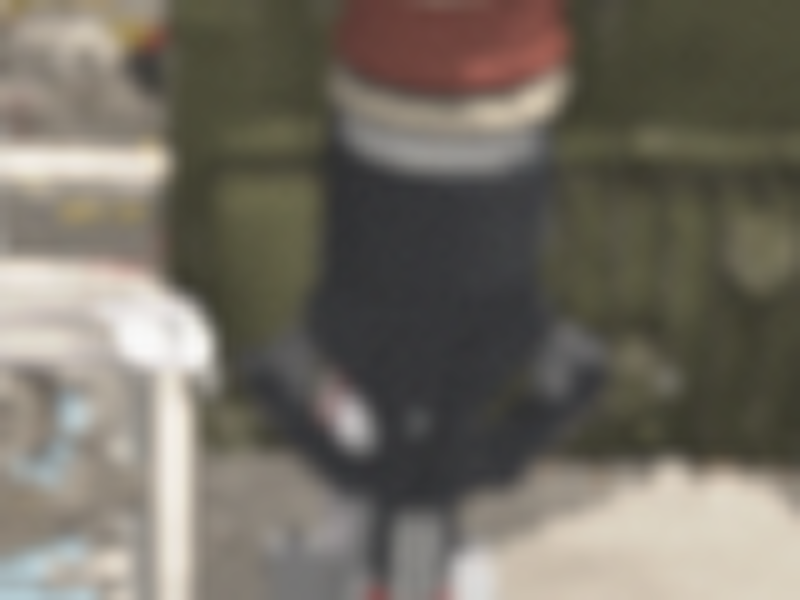

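>>> apply_moves([
  [[0, 0, -0.01, 0], [0, 0, -0.02, 0], [0, 0, -0.02, 0], [0, 0, -0.02, 0], [0, 0, -0.02, 0]],
])

```text
t: 29.72
ee_pos: [0.706, -0.0621, 0.2421]
orientation: [3.138, 0.138, -0.002]
force: [-7.4, -1.0, 15.8]
finger_gap: 0.0004
```

>>> apply_moves([
  [[0, 0, -0.01, 0], [0, 0, -0.01, 0], [0, 0, -0.01, 0]],
])

```text
t: 29.97
ee_pos: [0.7061, -0.062, 0.2418]
orientation: [3.138, 0.138, -0.002]
force: [-10.1, -0.7, 20.5]
finger_gap: 0.0002
```

The lever is on its stop: 20 N, with no further travel. Letting it come up, then two more strokes.

>>> apply_moves([
  [[0, 0, 0.1, 0], [0, 0, 0.2, 0], [0, 0, 0.3, 0], [0, 0, 0.37, 0], [0, 0, 0.37, 0], [0, 0, 0.37, 0]],
])

```text
t: 30.47
ee_pos: [0.7059, -0.0617, 0.2933]
orientation: [3.138, 0.138, 0.002]
force: [-0.4, -0.1, -0.3]
finger_gap: -0.0003
```

Run:
```python
from h import *
st()
t=snap('top','top17');s=snap('side','side17');zoom(s,280,160,360,220,10,'z36');zoom(t,220,140,260,190,16,'z37')
```

```text
t 30.47 tcp [ 0.7059 -0.0617  0.2933] jawyaw 0.088 tilt 0.0011 gap -0.0003 F [-0.4 -0.1 -0.3] q6 -0.28
```

View pics/z36.png

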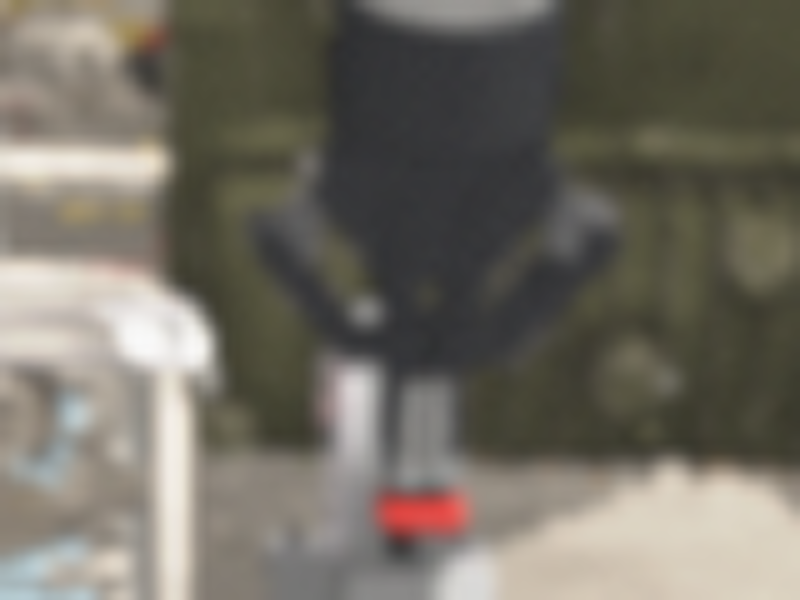

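>>> apply_moves([
  [[0, 0, -0.1, 0], [0, 0, -0.18, 0], [0, 0, -0.25, 0], [0, 0, -0.3, 0], [0, 0, -0.34, 0], [0, 0, -0.36, 0], [0, 0, -0.365, 0], [0, 0, -0.365, 0], [0, 0, -0.365, 0]],
])

```text
t: 31.32
ee_pos: [0.706, -0.0618, 0.2418]
orientation: [-3.138, -0.138, 0.003]
force: [-10.2, 1.0, 19.8]
finger_gap: -0.0
```

Same bottom reached (0.2418, 20 N). Up, third stroke, up.

>>> apply_moves([
  [[0, 0, 0.1, 0], [0, 0, 0.2, 0], [0, 0, 0.3, 0], [0, 0, 0.365, 0], [0, 0, 0.365, 0], [0, 0, 0.365, 0], [0, 0, 0.365, 0]],
])

```text
t: 31.9
ee_pos: [0.7054, -0.0617, 0.2914]
orientation: [-3.138, -0.138, 0.003]
force: [0.1, -0.2, -0.6]
finger_gap: -0.0
```

>>> apply_moves([
  [[0, 0, -0.1, 0], [0, 0, -0.18, 0], [0, 0, -0.25, 0], [0, 0, -0.3, 0], [0, 0, -0.34, 0], [0, 0, -0.36, 0], [0, 0, -0.365, 0], [0, 0, -0.365, 0], [0, 0, -0.365, 0]],
])

```text
t: 32.65
ee_pos: [0.706, -0.0618, 0.2418]
orientation: [-3.138, -0.138, 0.003]
force: [-10.2, 0.3, 19.7]
finger_gap: 0.0001
```

>>> apply_moves([
  [[0, 0, 0.1, 0], [0, 0, 0.2, 0], [0, 0, 0.3, 0], [0, 0, 0.365, 0], [0, 0, 0.5, 0], [0, 0, 0.7, 0], [0, 0, 0.8, 0], [0, 0, 0.8, 0]],
])

```text
t: 33.32
ee_pos: [0.7068, -0.062, 0.3638]
orientation: [3.137, 0.138, 0.013]
force: [0.2, 0.3, 0.2]
finger_gap: -0.0003
```

>>> apply_moves([
  [[-0.2, -0.1, 0, 0], [-0.45, -0.2, 0, 0], [-0.7, -0.3, 0, 0], [-0.9, -0.4, 0, 0], [-1, -0.4, 0, 0], [-1, -0.4, 0, 0]],
], grip=0)

```text
t: 33.82
ee_pos: [0.5532, -0.1223, 0.3562]
orientation: [-3.138, -0.134, 0.005]
force: [-0.3, 0.2, -0.9]
finger_gap: 0.0725
```

Run:
```python
from h import *
st()
t=snap('top','top18');s=snap('side','side18');zoom(t,215,150,275,195,13,'z38');zoom(s,280,160,360,220,10,'z39')
a=cv2.imread('pics/top1.png');zoom(a,215,150,275,195,13,'z40')
```

```text
t 33.82 tcp [ 0.5532 -0.1223  0.3562] jawyaw 0.086 tilt 0.0032 gap 0.0725 F [-0.3  0.2 -0.9] q6 -0.43
```

View pics/z38.png

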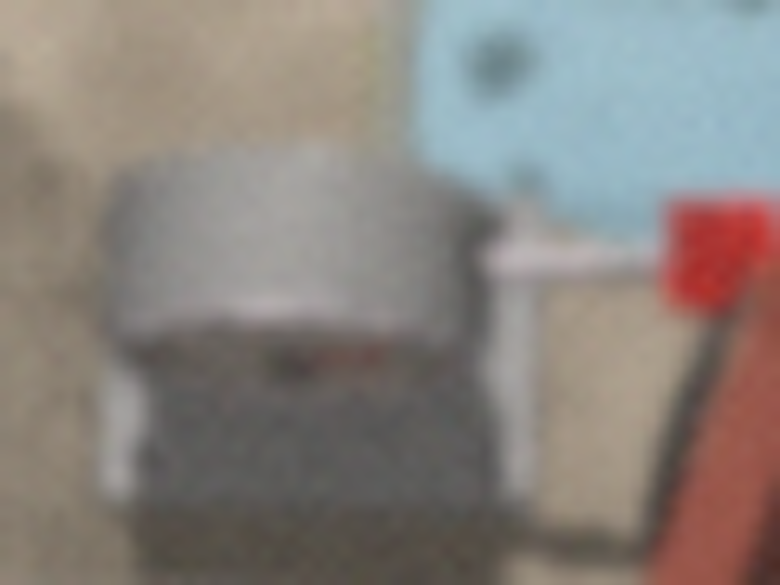

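View pics/z40.png

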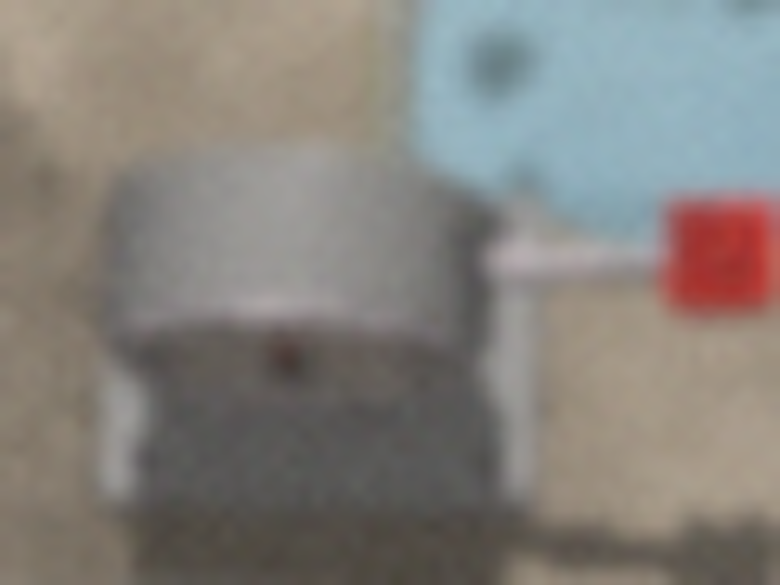

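View pics/z39.png

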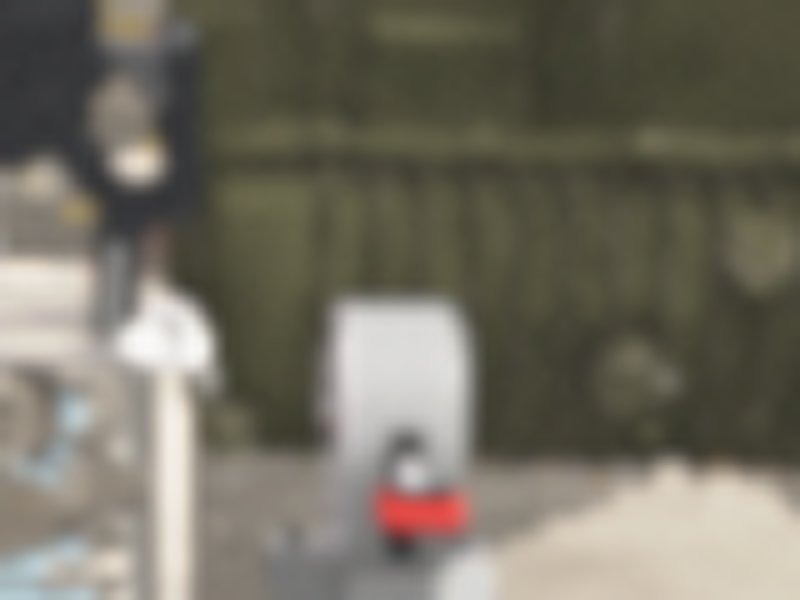

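The hand points to the upper right now. I'll check its angle more carefully with averaged pictures projected onto the dial plane.

Run:
```python
from h import *
N=12
av=np.mean([np.asarray(arm.read_camera('top')).astype(float) for _ in range(N)],0)
# rectify dial plane x=.685: world (y,z) -> image
X=.685
ys=np.linspace(.041+.06,.041-.06,480); zs=np.linspace(.138,.018,480)
G=np.array([[X,y,z] for z in zs for y in ys]);p=proj('top',G).reshape(480,480,2).astype(np.float32)
R=cv2.remap(av.astype(np.float32),p[...,0],p[...,1],cv2.INTER_CUBIC)
a=cv2.remap(cv2.imread('pics/top1.png').astype(np.float32),p[...,0],p[...,1],cv2.INTER_CUBIC)
cv2.imwrite('pics/z41.png',np.clip(np.hstack([a,R])*1.7,0,255)[:, :].astype(np.uint8)[::1, ::1][:, :][:480,:960][::,::] if False else cv2.resize(np.clip(np.hstack([a,R])*1.7,0,255).astype(np.uint8),(800,400)))
st()
```

```text
t 34.52 tcp [ 0.5559 -0.1218  0.3579] jawyaw 0.088 tilt 0.0001 gap 0.0854 F [-0.3 -0.7 -0. ] q6 -0.43
```

View pics/z41.png

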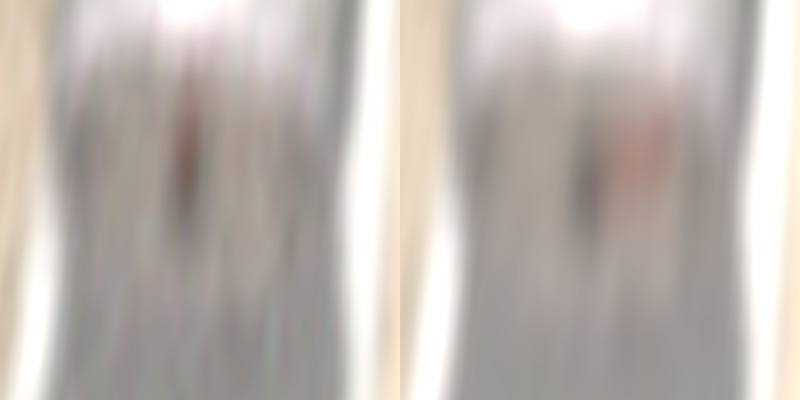

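The red tip sits about 25 mm sideways of the hub on a ~31 mm hand, which gives 51–54°, so three divisions. The lever is up. Next is the closing read.

>>> apply_moves([
  [[-0.1, 0.25, 0, 0.035], [-0.25, 0.5, 0, 0.07], [-0.4, 0.75, 0, 0.105], [-0.54, 1, 0, 0.14], [-0.54, 1, 0, 0.175], [-0.54, 1, 0, 0.2]],
], grip=0)

```text
t: 35.02
ee_pos: [0.4734, 0.0303, 0.3579]
orientation: [-2.937, -1.114, -0.001]
force: [0.4, -0.3, 0.2]
finger_gap: 0.0854
```

>>> apply_moves([
  [[0, 0.25, 0, 0.035], [0, 0.5, 0, 0.07], [0, 0.75, 0, 0.105], [0, 1, 0, 0.14], [0, 1, 0, 0.175], [0, 1, 0, 0.2]],
])

```text
t: 35.52
ee_pos: [0.4744, 0.1803, 0.358]
orientation: [2.449, 1.967, 0.0]
force: [0.3, -0.7, 0.5]
finger_gap: 0.0856
```

>>> apply_moves([
  [[0, 0.25, 0, 0.02], [0, 0.5, 0, 0.039], [0, 0.75, 0, 0.039], [0, 1, 0, 0.039], [0, 1, -0.2, 0.039], [0, 1, -0.2, 0.039], [0, 1, -0.2, 0.039]],
])

```text
t: 36.1
ee_pos: [0.474, 0.3281, 0.3258]
orientation: [-2.332, -2.103, 0.008]
force: [0.4, -0.1, 0.3]
finger_gap: 0.0852
```

Run:
```python
from h import *
st()
t=snap('top','top19');s=snap('side','side19');zoom(t,280,180,440,300,5,'z42');zoom(s,220,140,300,200,10,'z43')
```

```text
t 36.10 tcp [0.474  0.3281 0.3258] jawyaw 1.468 tilt 0.0049 gap 0.0852 F [ 0.4 -0.1  0.3] q6 -0.99
```

View pics/z42.png

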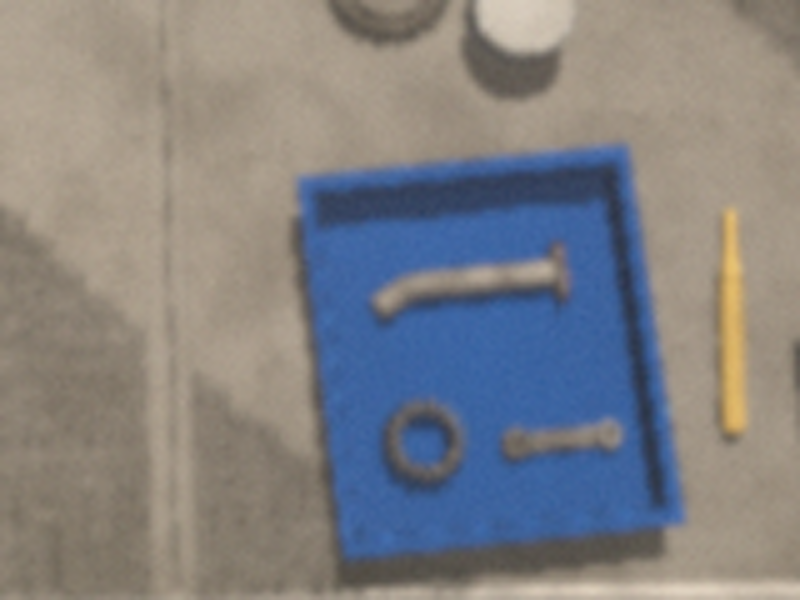

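View pics/z43.png

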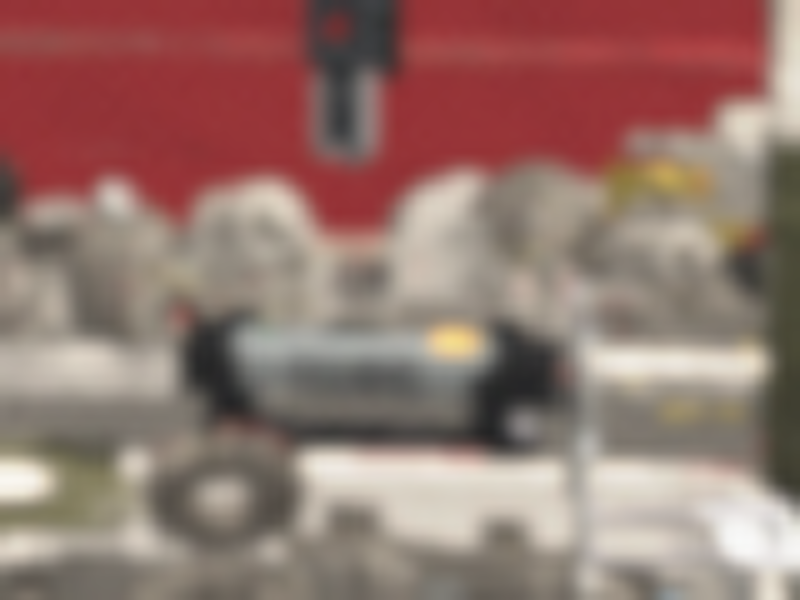

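>>> apply_moves([
  [[0, 0.153, 0, 0], [0, 0.153, -0.1, 0], [0, 0.153, -0.3, 0], [0, 0.153, -0.5, 0], [0, 0.153, -0.7, 0], [0, 0.153, -0.8, 0], [0, 0.153, -0.843, 0], [0, 0.153, -0.843, 0]],
])

```text
t: 36.87
ee_pos: [0.4749, 0.3502, 0.2009]
orientation: [-2.335, -2.101, 0.003]
force: [-0.0, 0.8, 0.3]
finger_gap: 0.0851
```

>>> apply_moves([
  [[0, 0, 0, 0], [0, 0, 0, 0], [0, 0, 0, 0], [0, 0, 0, 0], [0, 0, 0, 0], [0, 0, 0, 0], [0, 0, 0, 0], [0, 0, 0, 0]],
], grip=1)

```text
t: 37.53
ee_pos: [0.4754, 0.3515, 0.203]
orientation: [2.333, 2.103, 0.003]
force: [-0.3, -0.3, 6.1]
finger_gap: 0.0291
```

>>> apply_moves([
  [[0, 0, 0.2, 0], [0, 0, 0.45, 0], [0, 0, 0.7, 0], [-0.1, -0.15, 0.8, 0], [-0.25, -0.4, 0.8, 0], [-0.4, -0.6, 0.8, 0], [-0.5, -0.8, 0.8, 0], [-0.58, -0.95, 0.8, 0], [-0.587, -1, 0.8, 0], [-0.587, -1, 0.8, 0]],
])

```text
t: 38.37
ee_pos: [0.386, 0.1999, 0.3207]
orientation: [-2.336, -2.101, 0.001]
force: [0.1, -0.5, -1.3]
finger_gap: 0.0295
```

>>> apply_moves([
  [[0, -0.05, -0.15, 0], [0, -0.1, -0.3, 0], [0, -0.117, -0.347, 0], [0, -0.117, -0.347, 0], [0, -0.117, -0.347, 0], [0, -0.117, -0.347, 0], [0, -0.117, -0.347, 0], [0, -0.117, -0.347, 0]],
])

```text
t: 39.03
ee_pos: [0.3873, 0.1841, 0.2707]
orientation: [2.333, 2.103, 0.003]
force: [0.0, 0.7, -1.2]
finger_gap: 0.029
```

Run:
```python
from h import *
st()
s=snap('side','side20'); zoom(s,190,130,310,220,6,'z44')
for n,z in(('reader_lens',.115),('reader_mid',.115)):
        print(n,[(round(x['p'],2),np.round(x['pixel'],1),np.round(atz('side',x['pixel'],z),3)) for x in arm.mark_of('side',n)[:2]])
```

```text
t 39.03 tcp [0.3873 0.1841 0.2707] jawyaw 1.467 tilt 0.0023 gap 0.0290 F [ 0.   0.7 -1.2] q6 -1.20
reader_lens [(0.59, array([326.2, 308. ]), array([ 0.668, -0.581,  0.115])), (0.51, array([253.7, 177.9]), array([0.471, 0.176, 0.115]))]
reader_mid [(0.61, array([232.8, 180. ]), array([0.393, 0.155, 0.115]))]
```

View pics/z44.png

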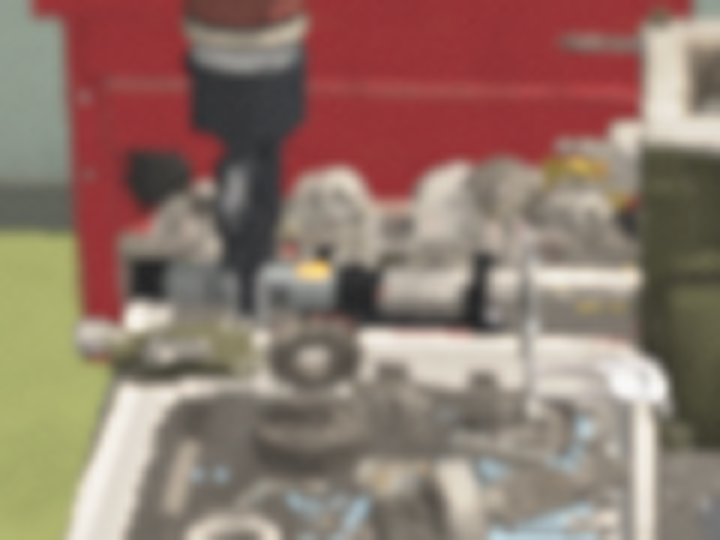

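The pose matches the first read. Holding for about 2.5 s.

>>> apply_moves([
  [[0, 0, 0, 0], [0, 0, 0, 0], [0, 0, 0, 0], [0, 0, 0, 0], [0, 0, 0, 0], [0, 0, 0, 0], [0, 0, 0, 0], [0, 0, 0, 0], [0, 0, 0, 0], [0, 0, 0, 0]],
])

```text
t: 40.02
ee_pos: [0.3867, 0.1836, 0.2694]
orientation: [2.334, 2.103, 0.0]
force: [0.2, 0.3, -1.2]
finger_gap: 0.0287
```

>>> apply_moves([
  [[0, 0, 0, 0], [0, 0, 0, 0], [0, 0, 0, 0], [0, 0, 0, 0], [0, 0, 0, 0], [0, 0, 0, 0], [0, 0, 0, 0], [0, 0, 0, 0], [0, 0, 0, 0], [0, 0, 0, 0]],
])

```text
t: 40.85
ee_pos: [0.3867, 0.1836, 0.2694]
orientation: [2.334, 2.103, -0.0]
force: [-0.2, 0.6, -1.0]
finger_gap: 0.0287
```

>>> apply_moves([
  [[0, 0, 0, 0], [0, 0, 0, 0], [0, 0, 0, 0], [0, 0, 0, 0], [0, 0, 0, 0]],
])

```text
t: 41.27
ee_pos: [0.3867, 0.1836, 0.2694]
orientation: [2.334, 2.103, 0.0]
force: [-0.6, 0.4, -1.9]
finger_gap: 0.0294
```

Run:
```python
from h import *
st()
t=snap('top','top21'); zoom(t,220,150,440,300,3.6,'z45')
```

```text
t 41.27 tcp [0.3867 0.1836 0.2694] jawyaw 1.467 tilt 0.0000 gap 0.0294 F [-0.6  0.4 -1.9] q6 -1.20
```

View pics/z45.png

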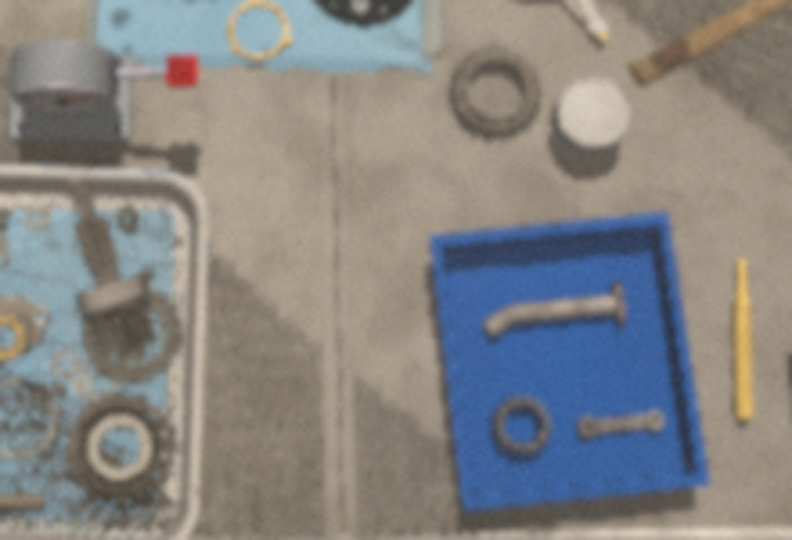

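All parts are in place and the bystanders are unmoved. Returning the reader.

>>> apply_moves([
  [[0, 0, 0.15, 0], [0, 0, 0.347, 0], [0.1, 0.2, 0.347, 0], [0.22, 0.42, 0.347, 0], [0.34, 0.64, 0.347, 0], [0.46, 0.85, 0.347, 0], [0.587, 1, 0.347, 0], [0.587, 1, 0.347, 0]],
])

```text
t: 41.98
ee_pos: [0.4769, 0.3368, 0.3211]
orientation: [-2.331, -2.105, -0.003]
force: [-0.3, -1.0, -2.2]
finger_gap: 0.0291
```

>>> apply_moves([
  [[0, 0.117, 0, 0], [0, 0.117, 0, 0], [0, 0.117, -0.2, 0], [0, 0.117, -0.4, 0], [0, 0.117, -0.55, 0], [0, 0.117, -0.62, 0], [0, 0.117, -0.68, 0], [0, 0.117, -0.74, 0], [0, 0.117, -0.79, 0], [0, 0.117, -0.79, 0]],
])

```text
t: 42.82
ee_pos: [0.4755, 0.3514, 0.2038]
orientation: [2.334, 2.102, 0.004]
force: [0.7, 0.8, -2.5]
finger_gap: 0.0294
```

>>> apply_moves([
  [[0, 0, 0, 0], [0, 0, 0, 0], [0, 0, 0, 0], [0, 0, 0, 0], [0, 0, 0, 0], [0, 0, 0, 0], [0, 0, 0, 0]],
], grip=0)

```text
t: 43.4
ee_pos: [0.4747, 0.3511, 0.203]
orientation: [2.334, 2.103, 0.0]
force: [-0.1, -1.0, 0.5]
finger_gap: 0.0854
```

>>> apply_moves([
  [[0, 0, 0.2, 0], [0, 0, 0.4, 0], [0, 0, 0.7, 0], [0, 0, 1, 0], [0, -0.3, 1, 0], [0, -0.6, 1, 0], [0, -0.9, 1, 0], [0, -1, 1, 0], [0, -1, 1, 0]],
])

```text
t: 44.15
ee_pos: [0.4746, 0.1977, 0.353]
orientation: [2.337, 2.097, -0.001]
force: [0.8, -0.4, 0.2]
finger_gap: 0.0856
```

>>> apply_moves([
  [[0, -0.25, 0, 0], [0, -0.5, 0, 0], [0, -0.7, 0, 0], [0, -0.7, 0, 0], [0, -0.7, 0, 0], [0, -0.7, 0, 0]],
])

```text
t: 44.65
ee_pos: [0.4748, 0.0966, 0.353]
orientation: [-2.333, -2.103, -0.001]
force: [-0.4, 0.7, -0.6]
finger_gap: 0.085
```

```bash
python3 - <<'E'
from h import *
st()
t=snap('top','top22');s=snap('side','side22');zoom(t,100,200,180,270,8,'z46');zoom(s,220,140,300,200,10,'z47');zoom(t,220,150,440,300,3.6,'z48')
a=cv2.imread('pics/top1.png');zoom(a,100,200,180,270,8,'z49')
for c in('top','side'):
  for n in('reader_mid','reader_lens'):
    print(c,n,[(round(x['p'],2),np.round(atz(c,x['pixel'],.048),3)) for x in arm.mark_of(c,n)[:1]])
E
cd pics; python3 -c "
import cv2,numpy as np
cv2.imwrite('z50.png',cv2.resize(np.hstack([cv2.imread('z49.png'),cv2.imread('z46.png')]),(800,350)))"
```

```text
t 44.65 tcp [0.4748 0.0966 0.353 ] jawyaw 1.467 tilt 0.0007 gap 0.0850 F [-0.4  0.7 -0.6] q6 -1.42
top reader_mid [(0.67, array([0.477, 0.352, 0.048]))]
top reader_lens [(0.64, array([0.57 , 0.349, 0.048]))]
side reader_mid [(0.57, array([0.481, 0.329, 0.048]))]
side reader_lens [(0.55, array([0.556, 0.354, 0.048]))]
```

View pics/z50.png

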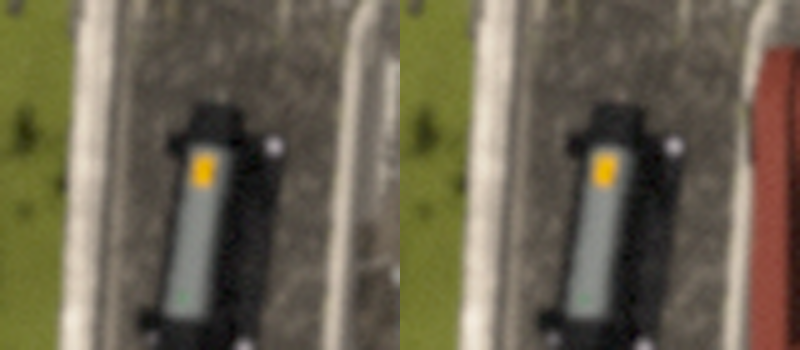

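View pics/z47.png

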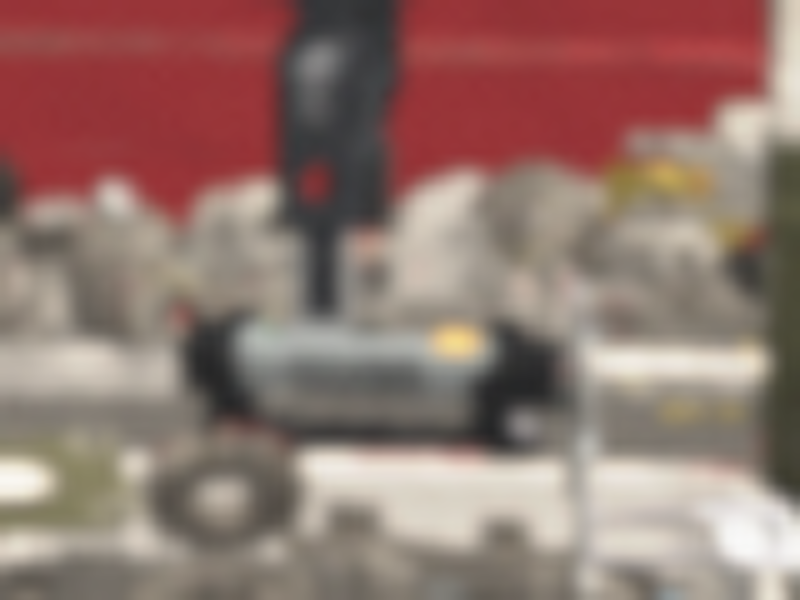

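View pics/z48.png

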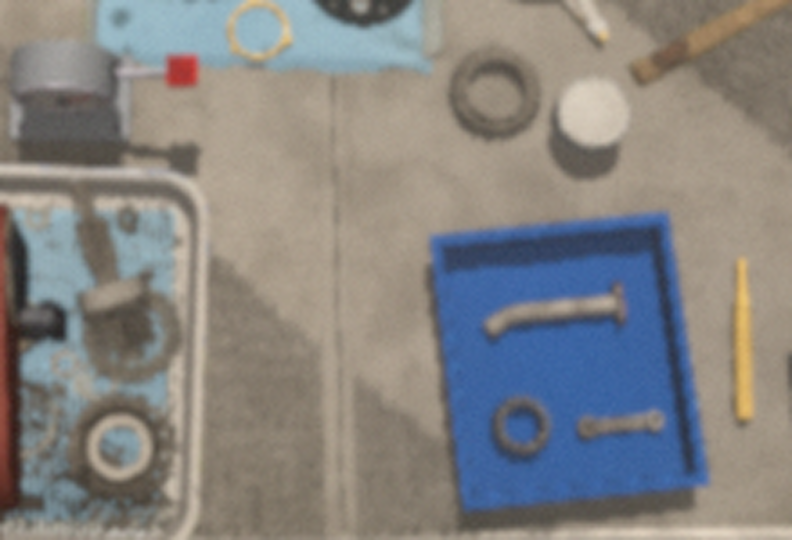

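The reader sits exactly where it started, the parts lie flat in the tray, the lever is up and the arm is clear. Handing in.

```bash
python3 -c "
from h import *
print(arm.hand_in()); st()"
```

```text
the job is handed in; nothing more can be done
None
the job is handed in; nothing more can be done
```

The booking was opened, the washed parts were laid in the kit tray and counted, the booking was closed, and the job is handed in at about 45 s of the 210 s. `hand_in` gave no verdict.

- **Parts:** three were there: small dog gear, shift link and oil pipe. I took the ball bearing as absent. The only loose ring measured about 83 mm across, which fits the ring gear. The networks' few "bearing" reports fell on other things, such as the counter and the brass drift.
- **Reads:** I held the reader about 83 mm from the barcode and square to it, roughly 2 s before the parts and 2.5 s after. It went back in its cradle each time, and the last picture shows it where it started.
- **Tray:** the last pictures show all three parts flat on the tray floor and apart.
- **Counter:** I made three strokes, each down to the stop at about 20 N, with the lever right up in between. The lever is up, and the hand reads about 51–54°, which is three divisions. The dial shows only at a steep slant from above, so that reading is approximate, but two or four divisions would not fit it.
- **Other things:** the ring gear, paste tin and brass drift show no movement, and no part was knocked aside.

The last network marks for the reader disagreed by about 2 cm in y between the side and top cameras. I relied on the top picture, which matches the one from the start.

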